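# Hang the sleeve carrier and nest its taper sleeve without jamming it

## Robot

A 6-joint arm with a two-finger parallel gripper is mounted at the origin on a cart in front of the work surface, level with it; the furniture and walls round the work are solid. World frame = base frame: x ahead of the robot, y to its left, z up, the work surface at z = 0. Lengths are in m, angles in degrees, forces in N, time in s.
With the tool pointing down it reaches from about 0.35 to 0.875 m from the base axis. Payload 4.2 kg.
Tool frame: the origin (TCP) lies midway between the tips of the shut fingers; the grasp point (between the pads) lies 19 mm behind it; x points along the fingers, y is the direction in which the jaws open and shut, and the axes are right-handed (so a half turn about x gives the same grasp; the last joint's range is limited). The gripper opens to 87 mm and grips with 3 to 60 N. Pads are 19 mm wide; open, the fingers measure 117 mm over their backs; the gripper's body (75 mm by 190 mm) begins 51 mm behind the grasp point.
Start: joints at [85.692, 22.042, 0.453, 0, -68.411, -14.817], TCP at [0.205, 0.59, 0.223] pointing down, gripper open.
Joint ranges: [-179.83, 179.83], [-69.29, 118.12], [-61.27, 80.66], [-181.25, 117.63], [-171.15, -9.14], [-177.46, 177.46]. Speed limits (degrees/s): [159.86, 159.86, 180, 180, 180, 180].

## Interface

Orientations are given as a 3x3 rotation matrix whose columns are the frame's x, y, z axes.
In Python, from station import r gives the robot as it stands.
- The arm moves only by the tool play_rows, never from a script. Its argument "plan" is a list that holds one entry, the list of rows, each a list of 6 numbers: the shift along the tool's x, y, z in cm, then the turn, a rotation vector about the tool's x, y, z in units of 10 degrees (1.0 is 10 degrees). A call has 1 to 5 rows; each row is the pose to reach, as a shift and turn from the pose commanded when the call began, along the tool's axes at that moment; what a row does not reach only later rows make up. A row lasts 1/8 s, in which the tool goes at most 62.5 mm and 10.7 degrees, less where a joint would pass 70% of its speed; a pose out of reach is approached as far as the arm can. A call with a gripper value outside its range is refused whole. "hand" is the opening, from 0 (shut) to 1 (fully open), set as the call begins (left out, the last holds). The fingers move at their own pace and stop on an object; the grip force is fixed at half the most. Time passes only in rows, so rows that repeat a pose let the fingers close. It gives the time, the measured TCP pose, the force and the opening at its end, in the units of the state.
- r.sense(): the state, without advancing time (a new reading comes with each control period).
- r.capture(name): name is "side" or "top"; returns (picture, depth): 480x640x3 uint8, blue, green, red; 480x640 float32, m along the optical axis (not along the pixel's ray), 0 where there is no reading.
- r.get_calibration(name): a dict with "vfov" (degrees; the focal length in pixels is half the picture's height over the tangent of half this angle, whatever the lens; pixels are square), "cx", "cy" (the principal point, pixels), "distortion" ([k1, k2, p1, p2, k3] as OpenCV has them; the pictures are not rectified), "rvec" (rotation vector, rad) and "tvec" (3), from world to camera coordinates, as OpenCV has them. Camera axes: x right, y down, z forward; pixel columns grow to the right and rows downward; lengths in m; the calibration is good to about 2 mm. A picture is of the moment at which its call begins. get_calibration takes no time and is no camera call.
- r.finish_job(): hands the job in, once; it reports no verdict.
The state is a dict: "time_s": time; "joints": joint angles; "joint_velocities": joint speeds; "effort": joint torques, N m; "tcp_pos": TCP position; "ee_rot": TCP orientation; "wrist_force": force on the tool from outside, world axes, zero at the start; "moment": the same for the moment, N m; "gripper_width": opening from 0.0 (shut) to 1.0 (fully open).
Only numpy, scipy, OpenCV 4.12 (cv2) and the standard library are available. Lean on these libraries where they do the work, as an engineer would, in place of code of your own. Each camera call takes 0.05 s, during which the arm holds its last target.

## Task

Hook the sleeve carrier onto the slotted upright, its four tabs in the top two rows of slots, and push it down until the tabs are fully home and locked. Then nest the middle-sized of the three reducing sleeves, small end down, in the carrier's tapered socket: lower it gently until the tapers just meet and let it rest there loosely; do not drop it or press it in, or the taper will jam. Leave the other two sleeves standing where they are.

Things in the scene. Friction and masses are not known exactly. Their poses are not given: they have to be found in the camera images.
- upright: Short grey sheet-steel slotted post, 56 mm wide, 180 mm tall, screwed to the bench behind the small dark case. Origin: middle of its front face at bench level; x points into the post (away from the robot), z up. Front sheet 4 mm thick, open behind; two columns of slots at y = -16 and +16 mm, each slot 12 mm wide, 30 mm tall; three rows, slot bottoms at z = 55, 95 and 135 mm.
- upright_slots (a point): Point on the upright's front face midway between the bottom edges of the two top slots (z = 135 mm); the upright's axes. With the carrier fully home, carrier_hooks lies here (within 2 mm) and the axes of both agree.
- carrier: Loose grey steel carrier, 0.45 kg, 66 mm tall, standing on the bench: a round tapered socket (47 mm outer diameter, axis at x = -54 mm), a level arm along x, and an upright back plate (56 mm wide, 4 mm thick, back face at x = +35 mm) with four hooked tabs behind. Origin: on its underside below the middle of the arm, near the centre of mass; x points from socket to tabs, z up.
- carrier_arm (a point): Middle of the top face of the carrier's arm (z = 60 mm in the carrier), the place to grip: the arm is 18 mm wide (along y), 26 mm tall, and free over about 60 mm along x between socket and plate.
- carrier_hooks (a point): Point on the plate's back face midway between the undersides of the two upper tabs' necks (x = 35, z = 52 mm in the carrier); carrier's axes. Tabs: 5 mm wide at y = -16 and +16 mm, in two rows 40 mm apart like the slots. Each neck is 10 mm tall and reaches 10 mm behind the plate; from its end a lip hangs 10 mm down, so each tab is 20 mm tall over all.
- carrier_mouth (a point): Centre of the tapered socket's mouth (rim level; x = -54, z = 66 mm in the carrier); carrier's axes. The bore narrows downward, 1 in 5 in diameter, from 35.2 mm at the mouth.
- carrier_tab (a point): Lower tip of the lip of the upper tab at y = +16 mm (x = 44, z = 42 mm in the carrier). Tabs enter the slots level, with carrier_hooks 10 to 20 mm above upright_slots, until the plate meets the post; then a push down of about 10 N brings the necks onto the slot bottoms. The lips slope, so they draw the plate against the post.
- sleeve_middle: The middle-sized steel reducing sleeve, 0.24 kg, 72 mm tall, standing small end down. Taper 1 in 5 in diameter, from 28 mm at the foot to 38 mm at 50 mm height; above it a plain collar 44 mm in diameter and 22 mm tall, to grip. Its bore is not used. Origin: centre of the foot; z up along the axis.
- sleeve_middle_shoulder (a point): Centre of the underside of the middle sleeve's collar, 50 mm above its foot. Nested loosely in the socket, where the tapers touch all round, this point stands about 14 mm above carrier_mouth.
- sleeve_large: The largest sleeve, 79 mm tall, collar 57 mm in diameter, foot 40 mm; too big for the socket. Origin: centre of the foot, z up. To be left standing.
- sleeve_small: The smallest sleeve, 58 mm tall, collar 33 mm in diameter, foot 21 mm; too small for the socket. Origin: centre of the foot, z up. To be left standing.

How it is judged (in metres and radians):
On the way, in this order (a step that is already met when the one before it is completed fails the run):
1. the carrier hangs on the upright, its tabs home in the top two rows of slots (x of carrier_hooks in the frame of upright_slots between -0.004 and 0.003 m and y of carrier_hooks in the frame of upright_slots between -0.005 and 0.005 m and z of carrier_hooks in the frame of upright_slots between -0.003 and 0.003 m and angle between the z axis of carrier and the z axis of upright, either way round below 0.07 rad), for 0.2 s.
2. the middle sleeve sits loosely in the socket of the hung carrier (x of sleeve_middle_shoulder in the frame of carrier_mouth between -0.003 and 0.003 m and y of sleeve_middle_shoulder in the frame of carrier_mouth between -0.003 and 0.003 m and z of sleeve_middle_shoulder in the frame of carrier_mouth between 0.009 and 0.019 m and angle between the z axis of sleeve_middle and the z axis of carrier, either way round below 0.06 rad), for 0.2 s.
At the end, for the whole second after the job is handed in: Carrier home in the top two slot rows (hooks within 4 mm along x, 5 mm y, 3 mm z, 0.07 rad of upright); middle sleeve loose in its socket (shoulder 9-19 mm above the mouth, 3 mm sideways, 0.06 rad); both at rest; the other sleeves upright (0.15 rad) within 30 mm of their start (all of step 1 and all of step 2 and linear speed of each of carrier, sleeve_middle below 0.02 m/s and distance of each of sleeve_large, sleeve_small from where it was at the start of the episode below 0.03 m and angle between each of sleeve_large, sleeve_small's own z axis and vertical below 0.15 rad); the robot touches nothing.
It fails at once if the middle sleeve is pressed into the carrier with more than 45 N, which jams the taper (contact force between sleeve_middle and carrier above 45 N).
It fails at once if one of the other sleeves is knocked over (angle between any of sleeve_large, sleeve_small's own z axis and vertical above 0.5 rad).
It also fails if it takes over 67 s, if anything falls off the work surface, if the arm or the gripper's body presses on something with over 40 N, if the wrist force passes 120 N, or if a joint passes its speed limit or range.

## Working session

There is one attempt and no reset: what is moved stays moved. The work goes in short steps, Python scripts to look and compute and a tool call to move; the robot and the scene stay as the last step left them, time stands still between calls to the robot, and variables do not carry over. Pictures are saved under pics/ and viewed, and the job is handed in when it is done.

Besides the shell and the picture viewer there is one more tool, called after "Request:" as a command line: name --argument value ..., lists and objects as JSON in quotes. play_rows: Moves the arm, as the interface text tells. Its arguments: {"type":"object","properties":{"plan":{"type":"array","items":{"type":"array","items":{"type":"array","items":{"type":"number"}}}},"hand":{"type":"number"}},"required":["plan"]}

```bash
mkdir -p pics; ls
python3 - <<'E'
from station import r
import cv2,numpy as np
s=r.sense();print(s)
for n in("side","top"):
    p,d=r.capture(n);cv2.imwrite(f"pics/{n}0.png",p);np.save(f"pics/{n}0.npy",d);print(n,r.get_calibration(n),(d>0).mean())
E
```

```text
pics
{'time_s': 0.0, 'joints': array([ 8.56942947e+01,  2.20899097e+01,  3.79740277e-01, -2.81392119e-02,
       -6.84088684e+01, -1.48164306e+01]), 'joint_velocities': array([-0.00761928, -0.02541333,  0.13356512,  0.00815203,  0.00222748,
        0.00701686]), 'effort': array([ 1.71713136e-04, -3.90667033e+01,  1.87407786e+01,  4.21971112e+00,
        1.09505426e-02, -2.02467354e-04]), 'tcp_pos': array([0.20453039, 0.58996095, 0.22147048]), 'ee_rot': array([[-6.11351827e-04, -3.27753495e-01, -9.44763078e-01],
       [-2.03741161e-03, -9.44760885e-01,  3.27754052e-01],
       [-9.99997738e-01,  2.12524430e-03, -9.01874816e-05]]), 'wrist_force': array([ 0.0341302 , -1.04184877, -0.04819452]), 'moment': array([-0.03407129,  0.04940295, -0.00515382]), 'gripper_width': 0.9973487240145219}
side {'vfov': 44.50653125741481, 'cx': 323.64994526182943, 'cy': 235.98980707746605, 'distortion': array([0.0560119, 0.       , 0.       , 0.       , 0.       ]), 'rvec': array([ 2.17505003, -0.10694161,  0.0667492 ]), 'tvec': array([-0.54702337,  0.13942118,  1.09269334])} 0.9960872395833333
top {'vfov': 42.88342255575345, 'cx': 321.0950825491611, 'cy': 240.12825126973556, 'distortion': array([-0.12209859,  0.        ,  0.        ,  0.        ,  0.        ]), 'rvec': array([ 2.15263876, -2.16948004,  0.18018403]), 'tvec': array([0.0124523 , 0.54390249, 1.14172109])} 0.9959602864583333
```

View pics/side0.png

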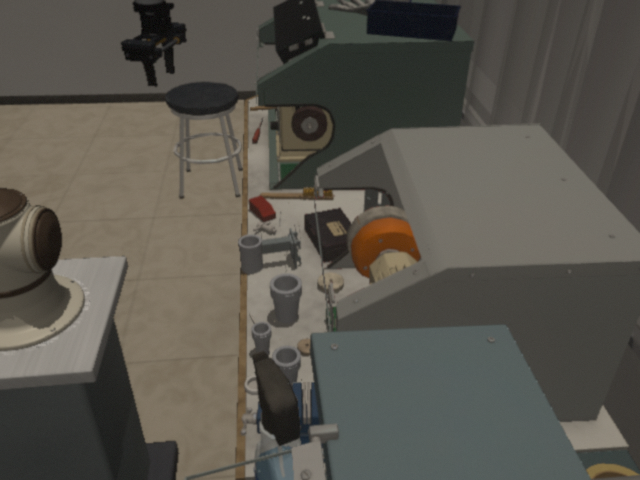

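View pics/top0.png

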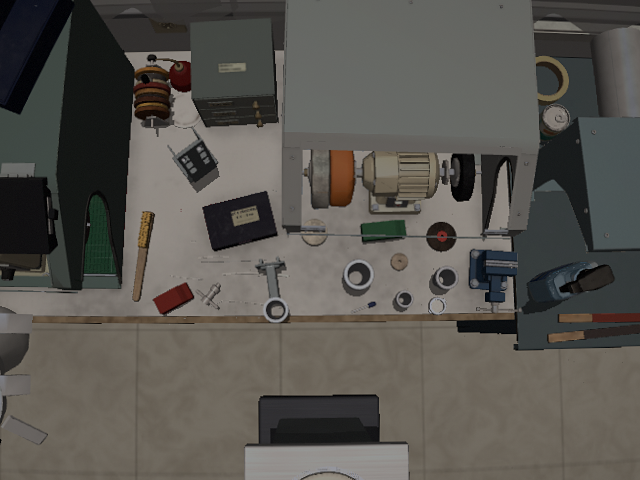

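Run:
```python
import cv2
p=cv2.imread("pics/top0.png")
cv2.imwrite("pics/t_a.png",cv2.resize(p[110:330,130:330],None,fx=3.6/1.35,fy=3.6/1.35,interpolation=cv2.INTER_CUBIC))
cv2.imwrite("pics/t_b.png",cv2.resize(p[220:330,230:470],None,fx=3.3,fy=3.3,interpolation=cv2.INTER_CUBIC))
p=cv2.imread("pics/side0.png")
cv2.imwrite("pics/s_a.png",cv2.resize(p[160:400,230:450],None,fx=2.5,fy=2.5,interpolation=cv2.INTER_CUBIC))
```

```text
(no output)
```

View pics/t_a.png

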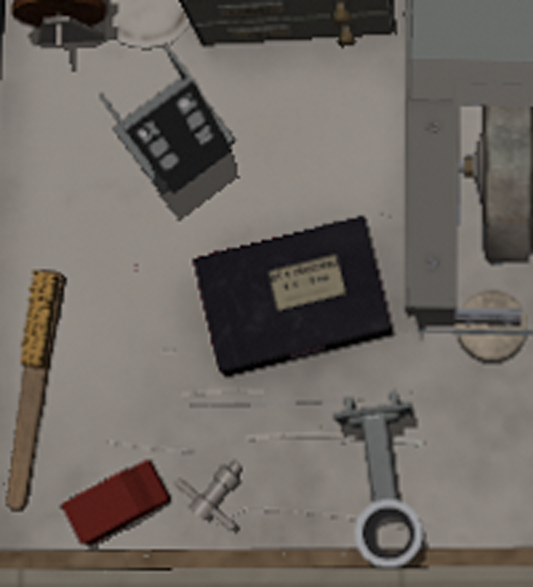

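View pics/t_b.png

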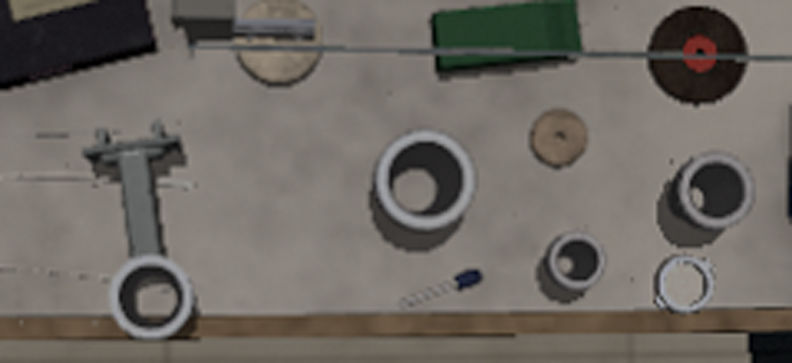

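View pics/s_a.png

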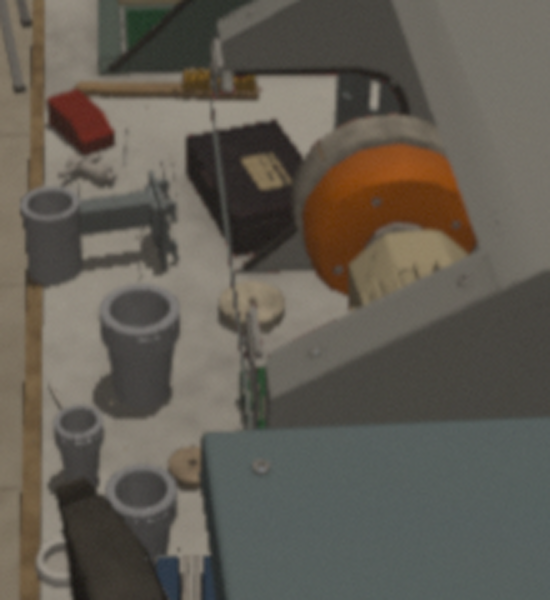

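```bash
cat > h.py <<'E'
import cv2,numpy as np
from station import r
def cal(n):
    c=r.get_calibration(n);f=240/np.tan(np.radians(c['vfov'])/2)
    K=np.array([[f,0,c['cx']],[0,f,c['cy']],[0,0,1]]);R=cv2.Rodrigues(c['rvec'])[0]
    return K,c['distortion'],R,c['tvec']
def cloud(n,d):
    K,D,R,t=cal(n);v,u=np.mgrid[0:d.shape[0],0:d.shape[1]]
    q=cv2.undistortPoints(np.stack([u.ravel(),v.ravel()],1).astype(np.float64)[:,None],K,D)[:,0]
    P=np.c_[q,np.ones(len(q))]*d.reshape(-1,1)
    return ((P-t)@R).reshape(*d.shape,3)
def proj(n,P):
    K,D,R,t=cal(n);return cv2.projectPoints(np.float64(P).reshape(-1,3),cv2.Rodrigues(R)[0],t,K,D)[0][:,0]
def tri(ua,ub,na="top",nb="side"):
    A=[];o=[]
    for n,u in((na,ua),(nb,ub)):
        K,D,R,t=cal(n);q=cv2.undistortPoints(np.float64([[u]]),K,D)[0,0];d=R.T@np.r_[q,1];A.append(d/np.linalg.norm(d));o.append(-R.T@t)
    s=np.linalg.lstsq(np.c_[A[0],-A[1]],o[1]-o[0],rcond=None)[0]
    a=o[0]+s[0]*A[0];b=o[1]+s[1]*A[1];return (a+b)/2,np.linalg.norm(a-b)
E
python3 - <<'E'
from h import *
for n in("top","side"):
    K,D,R,t=cal(n);print(n,-R.T@t)
d=np.load("pics/top0.npy");C=cloud("top",d)
for uv in [(275,310),(275,300),(357,275),(404,300),(445,278),(270,275),(200,300),(240,220),(350,300),(190,150),(205,170)]:print(uv,C[uv[1],uv[0]].round(4))
ds=np.load("pics/side0.npy");S=cloud("side",ds)
for uv in [(255,215),(285,325),(300,215)]:print(uv,S[uv[1],uv[0]].round(4))
# per-sleeve tops
for nm,(u0,u1,v0,v1) in dict(sock=(258,292,294,324),large=(338,378,255,300),small=(392,416,286,312),mid=(430,462,262,296)).items():
    for n,X,rng in(("top",C,1),):
        B=X[v0:v1,u0:u1].reshape(-1,3);B=B[B[:,2]>.03];zt=np.percentile(B[:,2],90);m=B[abs(B[:,2]-zt)<.005]
        # circle fit
        A=np.c_[2*m[:,:2],np.ones(len(m))];s=np.linalg.lstsq(A,(m[:,:2]**2).sum(1),rcond=None)[0]
        print(nm,n,len(m),'z',zt.round(4),'c',s[:2].round(4),'r',np.sqrt(s[2]+s[0]**2+s[1]**2).round(4),'mid',((m.max(0)+m.min(0))/2).round(4),np.ptp(m,axis=0).round(4))
E
```

```text
top [0.3796455  0.04011632 1.20572468]
side [ 0.45483854 -0.86961971  0.7413063 ]
(275, 310) [ 0.4115  0.0992 -0.0045]
(275, 300) [0.4284 0.096  0.0605]
(357, 275) [ 0.479  -0.0633  0.0009]
(404, 300) [ 0.4284 -0.1548  0.0067]
(445, 278) [ 0.4701 -0.2354  0.0184]
(270, 275) [0.4752 0.1053 0.0617]
(200, 300) [ 4.318e-01  2.467e-01 -2.000e-04]
(240, 220) [0.5831 0.1643 0.0446]
(350, 300) [ 0.4297 -0.0484  0.0033]
(190, 150) [0.3796 0.0401 1.2057]
(205, 170) [0.6876 0.237  0.026 ]
(255, 215) [0.4191 0.2921 0.0011]
(285, 325) [ 0.4709 -0.0843  0.0019]
(300, 215) [0.5232 0.2789 0.0035]
sock top 198 z 0.0677 c [0.4106 0.095 ] r 0.0204 mid [0.4115 0.0948 0.0673] [0.0444 0.0465 0.0093]
large top 322 z 0.0809 c [ 0.4738 -0.06  ] r 0.0248 mid [ 0.4745 -0.0604  0.0804] [0.0561 0.0561 0.0091]
small top 121 z 0.0599 c [ 0.4301 -0.1466] r 0.014 mid [ 0.4301 -0.1465  0.0589] [0.0304 0.031  0.0078]
mid top 210 z 0.0738 c [ 0.4682 -0.2261] r 0.019 mid [ 0.4679 -0.2261  0.0727] [0.0417 0.0445 0.0076]
```

Run:
```python
from h import *
d=np.load("pics/top0.npy");C=cloud("top",d)
ds=np.load("pics/side0.npy");S=cloud("side",ds)
np.set_printoptions(linewidth=250,suppress=True,precision=3)
print("carrier z map mm");print((C[256:294,254:290,2]*1000).round().astype(int))
print("upright z");print((C[122:194:2,164:222:2,2]*1000).round().astype(int))
# upright pts in world box
for n,X in(("top",C),("side",S)):
    B=X.reshape(-1,3);m=(B[:,0]>.62)&(B[:,0]<.85)&(B[:,1]>.16)&(B[:,1]<.36)&(B[:,2]>.015)&(B[:,2]<.2)
    print(n,m.sum(),B[m].min(0),B[m].max(0))
```

```text
carrier z map mm
[[ 0 -5  1 ...  0 -2 -2]
 [-3  0 -4 ... -2 -1  2]
 [ 4 -1 -2 ...  1 -1  0]
 ...
 [-1  1 -1 ...  2  0  0]
 [ 4  0 -3 ...  2 -5 -2]
 [-5 -3 -4 ...  2 -1  0]]
upright z
[[  18   22 1206 ...   40   45   42]
 [   4    8    9 ...   27   32   24]
 [  -3   -2    0 ...   10    8   11]
 ...
 [  -1   -5   -1 ...    4    6    2]
 [   1   -3   -1 ...    1    2   -6]
 [  -2   -1   -4 ...    3    2   -5]]
top 4755 [0.62  0.16  0.015] [0.85  0.36  0.186]
side 381 [0.62  0.164 0.019] [0.721 0.273 0.092]
```

Run:
```python
import cv2
p=cv2.imread("pics/top0.png")
cv2.imwrite("pics/t_u.png",cv2.resize(p[115:200,155:230],None,fx=7,fy=7,interpolation=cv2.INTER_CUBIC))
cv2.imwrite("pics/t_c.png",cv2.resize(p[252:328,245:310],None,fx=7,fy=7,interpolation=cv2.INTER_CUBIC))
p=cv2.imread("pics/side0.png")
cv2.imwrite("pics/s_u.png",cv2.resize(p[170:290,230:410],None,fx=4,fy=4,interpolation=cv2.INTER_CUBIC))
```

```text
(no output)
```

View pics/t_u.png

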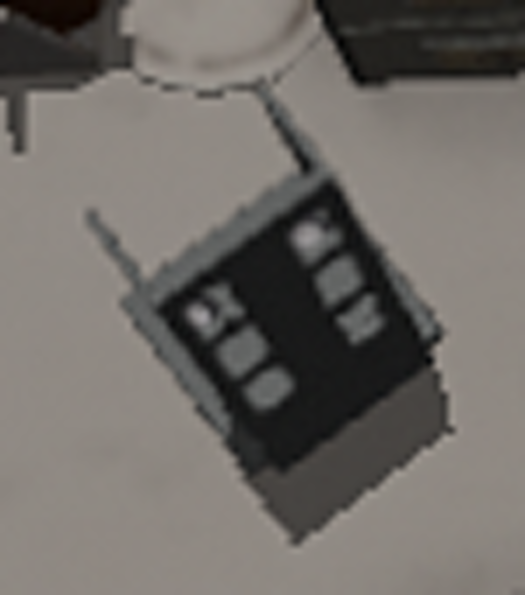

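View pics/t_c.png

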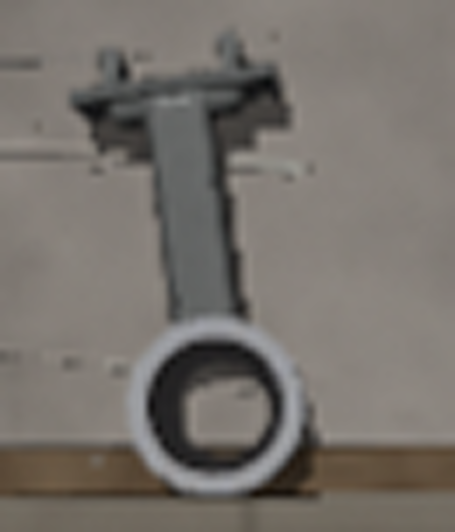

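View pics/s_u.png

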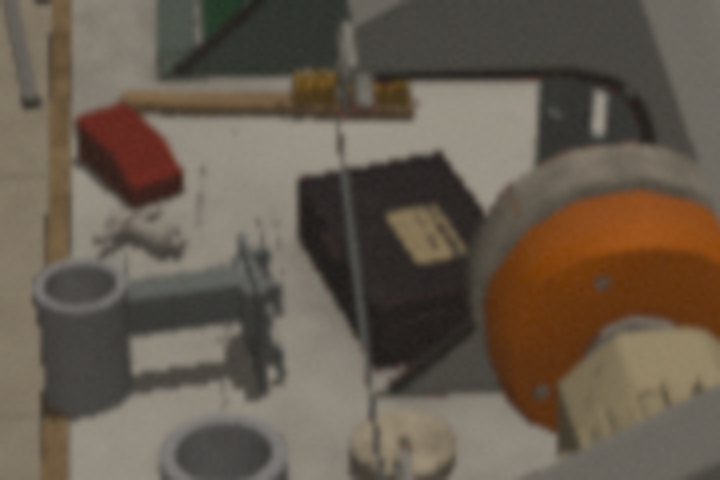

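Run:
```python
from h import *
d=np.load("pics/top0.npy");C=cloud("top",d)
np.set_printoptions(linewidth=250,suppress=True,precision=4)
# arm pts
X=C[268:296,262:286].reshape(-1,3);m=(X[:,2]>.05)&(X[:,2]<.07)&(X[:,0]>.44)&(X[:,0]<.485);A=X[m]
print('arm',len(A),A.mean(0));
# per x-slice mid y
xs=[];ys=[]
for v in range(268,296):
    row=C[v,258:290];k=(row[:,2]>.045)&(row[:,0]>.438)&(row[:,0]<.487)
    if k.sum()>3: xs.append(row[k,0].mean());ys.append((row[k,1].min()+row[k,1].max())/2);
f=np.polyfit(xs,ys,1);print('slope',f,'yaw',np.degrees(np.arctan(f[0])),'y at .4106',np.polyval(f,.4106))
# plate: high pts x>.485
X=C[255:278,250:292].reshape(-1,3);m=(X[:,2]>.03)&(X[:,0]>.49)&(X[:,0]<.53);print('plate',X[m].min(0),X[m].max(0),m.sum())
# upright dark face
poly=np.array([[165,305],[325,190],[432,345],[285,455]])/7+[155,115]
M=np.zeros(d.shape,np.uint8);cv2.fillPoly(M,[poly.round().astype(int)],1)
X=C[M>0];X=X[(X[:,2]<.3)]
# robust plane vertical: n.xy
for it in range(8):
    c=X.mean(0);U,s,V=np.linalg.svd(X-c,full_matrices=False);n=V[2];e=(X-c)@n
    X=X[abs(e)<max(2.0*e.std(),.003)] if it<7 else X
if n[0]<0:n=-n
print('plane',n,'c',c,e.std(),len(X),'z',X[:,2].min(),X[:,2].max(),'yaw',np.degrees(np.arctan2(n[1],n[0])))
# intersect corner pixels w/ vertical plane
K,D,R,t=cal("top");o=-R.T@t
nh=np.r_[n[:2]/np.linalg.norm(n[:2]),0]
for nm,p in dict(TL=(150,300),TR=(330,178),BL=(245,472),BR=(440,345),BLd=(280,470),TLd=(163,303)).items():
    q=cv2.undistortPoints(np.float64([[[p[0]/7+155-.5+.07,p[1]/7+115-.5+.07]]]),K,D)[0,0];r_=R.T@np.r_[q,1]
    for nn in(n,):
        s=((c-o)@nn)/(r_@nn);print(nm,o+s*r_)
```

```text
arm 235 [0.4629 0.1017 0.0594]
slope [0.1522 0.0313] yaw 8.654022497297172 y at .4106 0.09381824147865338
plate [0.4901 0.0789 0.0302] [0.5091 0.1333 0.0708] 162
plane [0.7907 0.6122 0.0037] c [0.6866 0.2389 0.0887] 0.0009179194693578732 631 z 0.0033116733340924987 0.17535930943958777 yaw 37.74742144727789
TL [0.6689 0.2613 0.1851]
TR [0.7019 0.2187 0.178 ]
BL [0.6644 0.268  0.0217]
BR [0.7053 0.2153 0.0065]
BLd [0.6695 0.2615 0.0026]
TLd [0.6702 0.2596 0.1776]
```

```bash
cat >> h.py <<'E'
def up_lines(P0,yaw):
    y=np.radians(yaw);ex=np.array([np.cos(y),np.sin(y),0]);ey=np.array([-np.sin(y),np.cos(y),0]);ez=np.array([0,0,1.])
    L=[]
    rect=lambda x,y0,y1,z0,z1:[P0+ex*x+ey*a+ez*b for a,b in((y0,z0),(y1,z0),(y1,z1),(y0,z1),(y0,z0))]
    L.append(rect(0,-.028,.028,0,.18))
    for yc in(-.016,.016):
        for zb in(.055,.095,.135):L.append(rect(0,yc-.006,yc+.006,zb,zb+.03))
    return L
def car_lines(P0,R):
    T=lambda pts:[P0+R@np.array(p) for p in pts];L=[]
    a=np.linspace(0,2*np.pi,40)
    for rr,z in((.0235,.066),(.0176,.066),(.0235,0)):L.append(T([(-.054+rr*np.cos(t),rr*np.sin(t),z) for t in a]))
    L.append(T([(-.031,-.009,.06),(.031,-.009,.06),(.031,.009,.06),(-.031,.009,.06),(-.031,-.009,.06)]))
    L.append(T([(.035,-.028,.066),(.035,.028,.066),(.035,.028,0),(.035,-.028,0),(.035,-.028,.066)]))
    for y in(-.016,.016):
        L.append(T([(.035,y,.062),(.045,y,.062),(.045,y,.042)]));L.append(T([(.035,y,.022),(.045,y,.022),(.045,y,.002)]))
    return L
def Rz(d):
    return cv2.Rodrigues(np.array([0,0,np.radians(d)]))[0]
def overlay(n,img,Ls,box,f,out,cols=None):
    u0,u1,v0,v1=box;c=cv2.resize(img[v0:v1,u0:u1],None,fx=f,fy=f,interpolation=cv2.INTER_CUBIC)
    for i,l in enumerate(Ls):
        p=(proj(n,np.array(l))+.5-[u0,v0])*f-.5
        cv2.polylines(c,[(p*8).round().astype(int)],False,(0,255,255) if cols is None else cols[i],1,cv2.LINE_AA,3)
    cv2.imwrite(out,c)
E
python3 - <<'E'
from h import *
p=cv2.imread("pics/top0.png");s=cv2.imread("pics/side0.png")
yaw=37.75;ex=np.array([.7907,.6122,0]);ey=np.array([-.6122,.7907,0]);c=np.array([.6866,.2389,0])
P0=ex*(ex@c)+ey*(-.2315);print(P0)
overlay("top",p,up_lines(P0,yaw),(155,230,115,200),7,"pics/o_u.png")
R=Rz(8.65);so=np.array([.4108,.0945,0]);P=so-R@np.array([-.054,0,0]);print(P)
overlay("top",p,car_lines(P,R),(245,310,252,328),7,"pics/o_c.png")
overlay("side",s,car_lines(P,R)+up_lines(P0,yaw),(230,410,170,290),4,"pics/o_s.png")
E
```

```text
[0.68663457 0.23885009 0.        ]
[0.46418578 0.1026215  0.        ]
```

View pics/o_u.png

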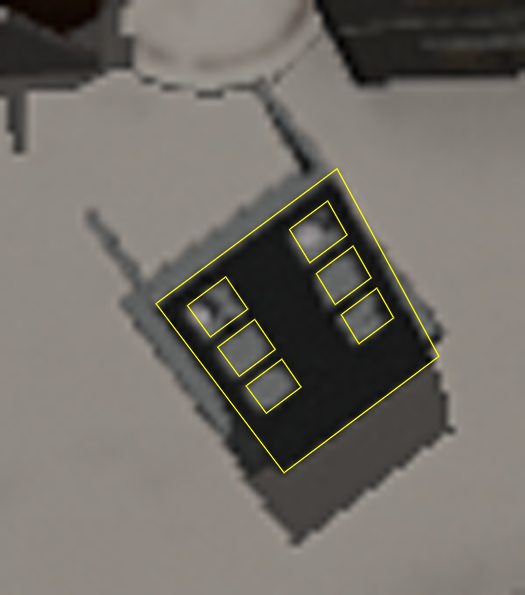

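View pics/o_c.png

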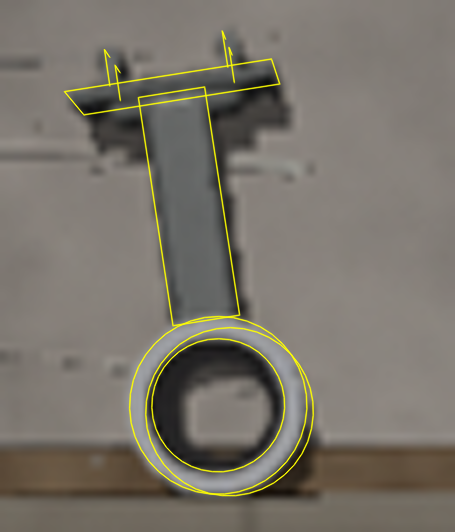

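View pics/o_s.png

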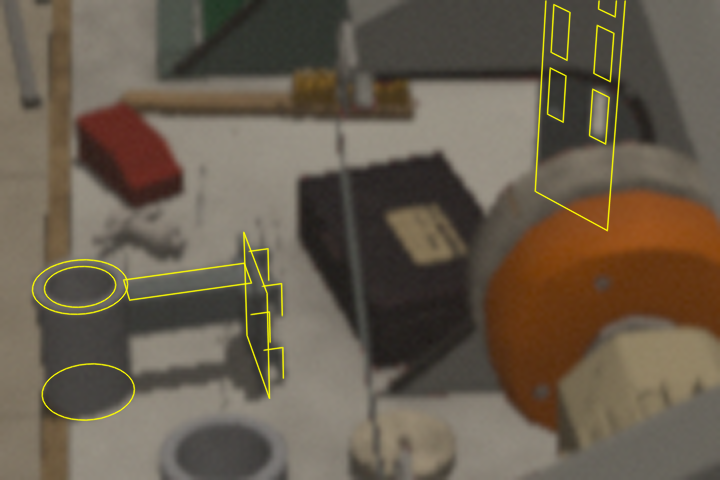

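Run:
```python
from h import *
p=cv2.imread("pics/top0.png");s=cv2.imread("pics/side0.png")
ims=[]
for yw,so in((7.4,[.4108,.0943,0]),(6.6,[.4108,.0943,0])):
    R=Rz(yw);P=np.array(so)-R@np.array([-.054,0,0]);print(P)
    overlay("top",p,car_lines(P,R),(245,310,252,328),6,"pics/x.png");ims.append(cv2.imread("pics/x.png"))
cv2.imwrite("pics/o_c2.png",np.hstack(ims))
C=cloud("top",np.load("pics/top0.npy"))
# obstacle heights
for nm,(u0,u1,v0,v1) in dict(vise=(470,520,245,312),rod=(300,500,225,240),hoodL=(280,300,140,235),case=(203,278,192,250),drawer=(190,278,15,125),ring=(425,448,298,314)).items():
    X=C[v0:v1,u0:u1].reshape(-1,3);X=X[X[:,2]>.012];print(nm,np.percentile(X,[1,99],axis=0).round(3).tolist())
```

```text
[0.46435024 0.10125496 0.        ]
[0.46444213 0.10050661 0.        ]
vise [[0.402, -0.358, 0.012], [0.517, -0.29, 0.093]]
rod [[0.525, -0.32, 0.012], [0.577, 0.046, 0.238]]
hoodL [[0.536, 0.048, 0.195], [0.662, 0.076, 0.302]]
case [[0.53, 0.097, 0.02], [0.634, 0.232, 0.05]]
drawer [[0.779, 0.094, 0.022], [0.999, 0.246, 0.171]]
ring [[0.402, -0.231, 0.012], [0.429, -0.214, 0.012]]
```

View pics/o_c2.png

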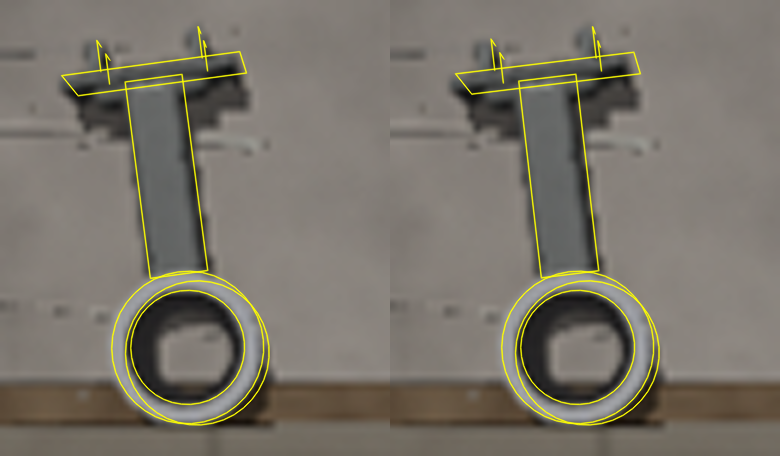

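```bash
cat >> h.py <<'E'
def rows(pos,yaw,n=None):
    """tool-down target: TCP pos, jaw (tool y) heading yaw deg; print shift cm, rotvec/10deg"""
    s=r.sense();R0=s['ee_rot'];p=np.array(pos)-s['tcp_pos'];y=np.radians(yaw)
    R1=np.array([[0,np.cos(y),0],[0,np.sin(y),0],[-1,0,0]],float);R1[:,2]=np.cross(R1[:,0],R1[:,1])
    sh=R0.T@p*100;rv=np.degrees(cv2.Rodrigues(R0.T@R1)[0].ravel())/10
    print('t',round(s['time_s'],2),'tcp',s['tcp_pos'].round(4),'jaw',np.degrees(np.arctan2(R0[1,1],R0[0,1])).round(2),'F',s['wrist_force'].round(1),'M',s['moment'].round(2),'w',round(s['gripper_width'],3))
    print('shift',sh.round(2),'turn',rv.round(2),'rows>=',np.linalg.norm(sh)/6.25,abs(rv).max()/1.07)
    return sh,rv
E
python3 -c "
from h import *
rows((.459,.1002,.2),-83)"
```

```text
t 0.1 tcp [0.2046 0.59   0.2216] jaw -109.14 F [-0.4  0.6 -0.4] M [-0.03  0.01 -0.04] w 1.004
shift [  2.24  37.93 -40.09] turn [-2.61  0.   -0.01] rows>= 8.837669485280559 2.442659237301801
```

Request:
play_rows --plan '[[[0,3.8,-4.0,-0.6,0,0],[0,7.6,-8.0,-1.2,0,0],[0,11.4,-12.0,-1.8,0,0],[0,15.2,-16.0,-2.4,0,0],[0,19.0,-20.0,-2.6,0,0]]]' --hand 1

```text
time_s: 0.72
tcp_pos: [0.3318, 0.3436, 0.2223]
ee_rot: [[-0.0, 0.122, -0.993], [-0.0, -0.993, -0.122], [-1.0, 0.0, 0.0]]
wrist_force: [1.9, 0.2, -0.3]
gripper_width: 1.001
```

```bash
python3 -c "
from h import *
rows((.459,.1002,.15),-83)"
```

```text
t 0.72 tcp [0.3318 0.3436 0.2223] jaw -83.01 F [ 1.9  0.2 -0.3] M [ 0.03 -0.1   0.06] w 1.001
shift [ 7.24 25.7  -9.67] turn [-0.  0. -0.] rows>= 4.543576770868759 0.0019998253015964655
```

Request:
play_rows --plan '[[[1,5.5,-2.0,0,0,0],[2.5,11,-4.0,0,0,0],[4,16.5,-6.0,0,0,0],[5.5,21.5,-8.0,0,0,0],[7.2,25.7,-9.7,0,0,0]]]'

```text
time_s: 1.35
tcp_pos: [0.459, 0.1, 0.1501]
ee_rot: [[0.0, 0.119, -0.993], [0.0, -0.993, -0.119], [-1.0, -0.0, -0.0]]
wrist_force: [-0.1, 1.5, -0.5]
gripper_width: 1.001
```

Run:
```python
from h import *
rows((.459,.1002,.033),-83)
p,d=r.capture("top");s,_=r.capture("side")
cv2.imwrite("pics/t1.png",cv2.resize(p[200:340,200:360],None,fx=4,fy=4));cv2.imwrite("pics/s1.png",cv2.resize(s[100:300,200:400],None,fx=3,fy=3))
```

```text
t 1.35 tcp [0.459  0.1    0.1501] jaw -83.17 F [-0.1  1.5 -0.5] M [ 0.06 -0.01 -0.06] w 1.001
shift [11.71 -0.02  0.  ] turn [-0.02 -0.    0.  ] rows>= 1.873840667437451 0.015484536559765607
```

View pics/t1.png

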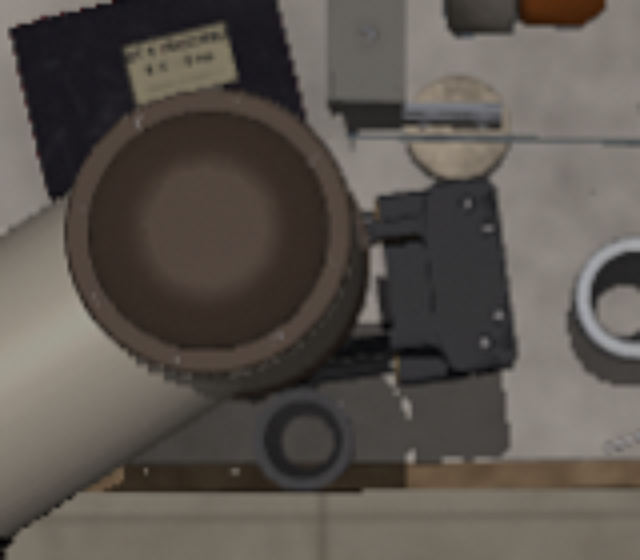

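View pics/s1.png

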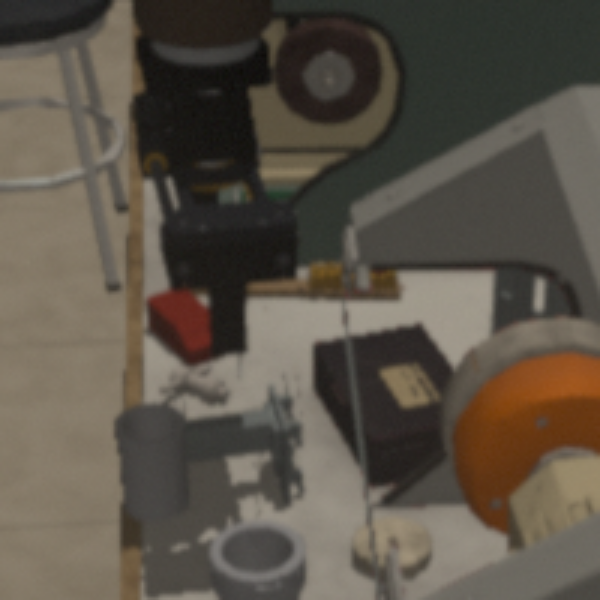

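Request:
play_rows --plan '[[[4,0,0,0,0,0],[8,0,0,0,0,0],[10,0,0,0,0,0],[11.7,0,0,0,0,0],[11.7,0,0,0,0,0]]]'

```text
time_s: 2.08
tcp_pos: [0.4575, 0.1019, 0.0326]
ee_rot: [[-0.003, 0.12, -0.993], [-0.002, -0.993, -0.12], [-1.0, 0.001, 0.003]]
wrist_force: [0.2, -0.0, 0.2]
gripper_width: 1.002
```

Request:
play_rows --plan '[[[0,0,0,0,0,0],[0,0,0,0,0,0],[0,0,0,0,0,0],[0,0,0,0,0,0],[0,0,0,0,0,0]]]' --hand 0

```text
time_s: 2.7
tcp_pos: [0.4586, 0.1019, 0.0337]
ee_rot: [[0.0, 0.12, -0.993], [0.0, -0.993, -0.12], [-1.0, -0.0, -0.0]]
wrist_force: [-0.5, 0.0, -0.1]
gripper_width: 0.523
```

Run:
```python
from h import *
rows((.459,.1002,.073),-83)
```

```text
t 2.7 tcp [0.4586 0.1019 0.0337] jaw -83.13 F [-0.5  0.  -0.1] M [-0.06 -0.02  0.05] w 0.523
shift [-3.93  0.18 -0.02] turn [-0.01 -0.    0.  ] rows>= 0.6292020554838674 0.011817937458263223
```

Request:
play_rows --plan '[[[0,0,0,0,0,0],[0,0,0,0,0,0],[0,0,0,0,0,0],[0,0,0,0,0,0],[0,0,0,0,0,0]]]'

```text
time_s: 3.32
tcp_pos: [0.4584, 0.1018, 0.0335]
ee_rot: [[-0.0, 0.12, -0.993], [-0.0, -0.993, -0.12], [-1.0, 0.0, 0.0]]
wrist_force: [1.1, -0.2, 0.7]
gripper_width: 0.206
```

Request:
play_rows --plan '[[[-0.2,0,0,0,0,0],[-1,0,0,0,0,0],[-3,0,0,0,0,0],[-5,0,0,0,0,0],[-6,0,0,0,0,0]]]'

```text
time_s: 3.95
tcp_pos: [0.4587, 0.1022, 0.0946]
ee_rot: [[0.001, 0.12, -0.993], [0.001, -0.993, -0.12], [-1.0, -0.001, -0.002]]
wrist_force: [0.6, -0.1, -5.3]
gripper_width: 0.203
```

Run:
```python
from h import *
rows((.459,.1002,.15),-83)
p,d=r.capture("top");s,ds=r.capture("side")
cv2.imwrite("pics/t2.png",p);cv2.imwrite("pics/s2.png",s);np.save("pics/s2.npy",ds)
cv2.imwrite("pics/s2c.png",cv2.resize(s[130:280,220:400],None,fx=4,fy=4,interpolation=cv2.INTER_CUBIC))
```

```text
t 3.95 tcp [0.4587 0.1022 0.0946] jaw -83.13 F [ 0.6 -0.1 -5.3] M [-0.01 -0.15  0.01] w 0.203
shift [-5.54  0.19 -0.01] turn [-0.01 -0.01  0.  ] rows>= 0.8863000229737115 0.011775637096922354
```

View pics/s2c.png

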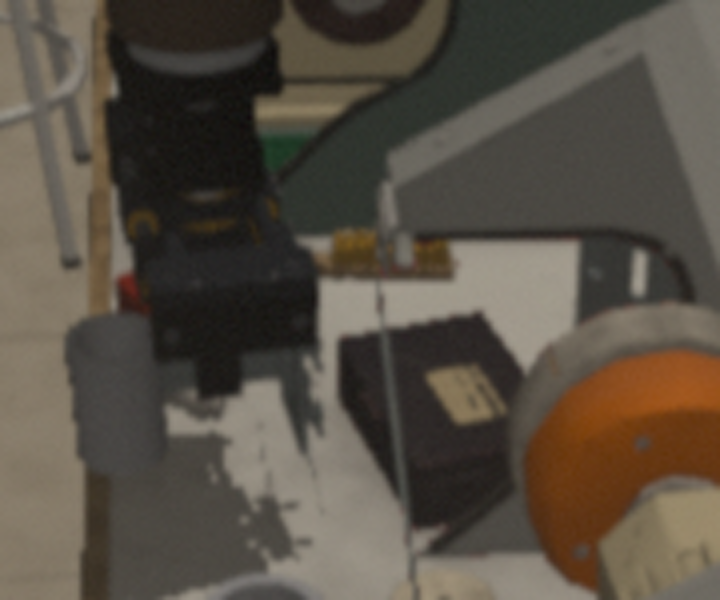

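Run:
```python
from h import *
rows((.52,.235,.16),-52.25)
```

```text
t 4.05 tcp [0.459  0.1023 0.0945] jaw -83.12 F [ 0.2  0.1 -5. ] M [-0.03 -0.18 -0.01] w 0.205
shift [ -6.52 -12.45  -7.66] turn [-3.09 -0.01  0.  ] rows>= 2.561686919187241 2.8850278579575077
```

Request:
play_rows --plan '[[[-1.5,-3,-1.5,0,0,0],[-3,-6,-3,-0.8,0,0],[-4.5,-9,-5,-1.6,0,0],[-5.5,-11,-6.5,-2.4,0,0],[-6.5,-12.5,-7.7,-3.09,0,0]]]'

```text
time_s: 4.68
tcp_pos: [0.5196, 0.2359, 0.1572]
ee_rot: [[-0.003, 0.616, -0.788], [-0.001, -0.788, -0.616], [-1.0, -0.001, 0.003]]
wrist_force: [-0.4, -0.3, -4.1]
gripper_width: 0.202
```

Run:
```python
from h import *
rows((.6228,.1895,.134),-52.25)
p,d=r.capture("top");cv2.imwrite("pics/t3.png",p)
```

```text
t 4.67 tcp [0.5196 0.2359 0.1572] jaw -51.98 F [-0.4 -0.3 -4.1] M [-0.02 -0.12  0.02] w 0.202
shift [ 2.3  10.02 -5.28] turn [0.03 0.02 0.  ] rows>= 1.8484196667428663 0.025042889384603112
```

View pics/t3.png

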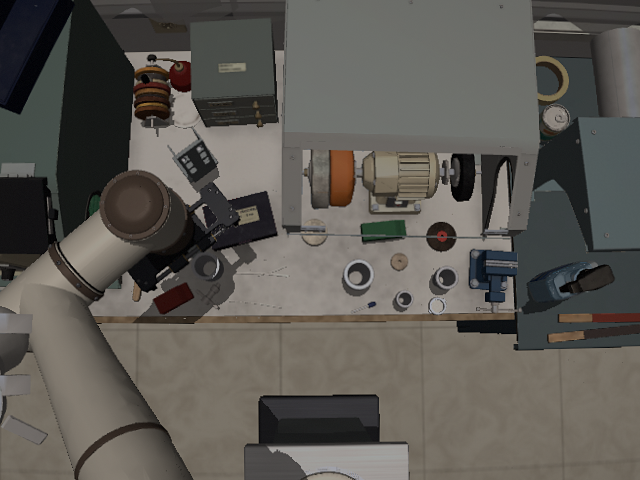

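Request:
play_rows --plan '[[[0.6,4,-0.5,0,0,0],[1.3,7,-2,0,0,0],[2.0,9,-4,0,0,0],[2.3,10,-5.3,0.03,0,0],[2.3,10,-5.3,0.03,0,0]]]'

```text
time_s: 5.35
tcp_pos: [0.6228, 0.1878, 0.1329]
ee_rot: [[-0.004, 0.607, -0.795], [-0.001, -0.795, -0.607], [-1.0, -0.001, 0.004]]
wrist_force: [-0.6, 0.5, -4.3]
gripper_width: 0.205
```

Run:
```python
from h import *
rows((.6228,.1895,.1316),-52.25)
p,d=r.capture("top");np.save("pics/t4.npy",d)
cv2.imwrite("pics/t4.png",p)
s=r.sense();R=s['ee_rot'];y=np.degrees(np.arctan2(R[1,1],R[0,1]))+90
Rc=Rz(y);P=s['tcp_pos']-Rc@np.array([-.0057,0,.0336]);print(P,y)
P0=np.array([.6866,.2389,0])
overlay("top",p,up_lines(P0,37.75)+car_lines(P,Rc),(155,265,115,230),5,"pics/o4.png")
```

```text
t 5.35 tcp [0.6228 0.1878 0.1329] jaw -52.66 F [-0.6  0.5 -4.3] M [ 0.01 -0.06 -0.  ] w 0.205
shift [ 0.13 -0.13 -0.1 ] turn [-0.04  0.02  0.01] rows>= 0.03392311913588641 0.03825293708821015
[0.62666575 0.19141625 0.09988805] 37.384169600158685
```

View pics/o4.png

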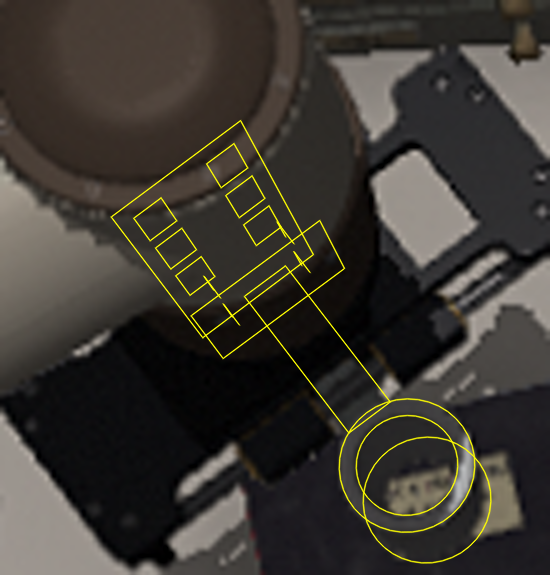

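Request:
play_rows --plan '[[[0.1,-0.15,-0.1,-0.04,0.02,0],[0.1,-0.15,-0.1,-0.04,0.02,0],[0.1,-0.15,-0.1,-0.04,0.02,0]]]'

```text
time_s: 5.78
tcp_pos: [0.6227, 0.1907, 0.1349]
ee_rot: [[0.003, 0.614, -0.789], [0.002, -0.789, -0.614], [-1.0, 0.0, -0.004]]
wrist_force: [-0.2, 0.5, -5.5]
gripper_width: 0.202
```

Run:
```python
from h import *
rows((.6228,.1895,.1316),-52.25)
s,d=r.capture("side");np.save("pics/s4.npy",d)
st=r.sense();R=st['ee_rot'];y=np.degrees(np.arctan2(R[1,1],R[0,1]))+90
Rc=Rz(y);P=st['tcp_pos']-Rc@np.array([-.0057,0,.0336]);print(P,y)
overlay("side",s,up_lines(np.array([.6866,.2389,0]),37.75)+car_lines(P,Rc),(260,420,90,240),5,"pics/o5.png")
```

```text
t 5.78 tcp [0.6227 0.1907 0.1349] jaw -52.1 F [-0.2  0.5 -5.5] M [-0.07 -0.11 -0.  ] w 0.202
shift [0.33 0.1  0.06] turn [ 0.02 -0.02 -0.  ] rows>= 0.05669203705811714 0.02081358119285679
[0.6273064  0.19416114 0.10132647] 37.89429106631858
```

View pics/o5.png

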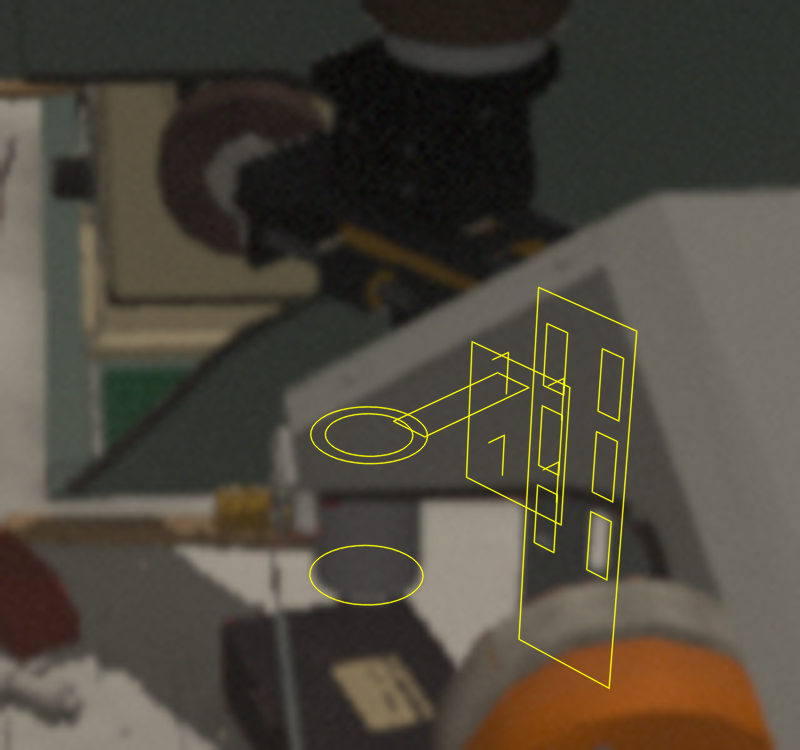

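Request:
play_rows --plan '[[[0,0,0,0,0,0],[0,0,0,0,0,0],[0,0,0,0,0,0],[0,0,0,0,0,0]]]'

```text
time_s: 6.32
tcp_pos: [0.623, 0.1904, 0.1345]
ee_rot: [[0.003, 0.614, -0.789], [0.002, -0.789, -0.614], [-1.0, 0.0, -0.003]]
wrist_force: [0.0, -1.0, -5.4]
gripper_width: 0.206
```

Run:
```python
from h import *
rows((.6228,.1895,.1316),-52.25)
```

```text
t 6.33 tcp [0.623  0.1904 0.1345] jaw -52.13 F [ 0.  -1.  -5.4] M [-0.02 -0.12  0.02] w 0.206
shift [0.29 0.06 0.08] turn [ 0.01 -0.02 -0.  ] rows>= 0.04919540917518584 0.018497466969274602
```

Request:
play_rows --plan '[[[0.3,0.05,0,0,0,0],[0.3,0.05,-1,0,0,0],[0.3,0.05,-2,0,0,0],[0.3,0.05,-2.4,0,0,0],[0.3,0.05,-2.4,0,0,0]]]'

```text
time_s: 6.95
tcp_pos: [0.6425, 0.2051, 0.1313]
ee_rot: [[0.002, 0.614, -0.789], [0.002, -0.789, -0.614], [-1.0, -0.0, -0.003]]
wrist_force: [-0.4, -0.2, -5.2]
gripper_width: 0.202
```

Request:
play_rows --plan '[[[0,0,0,0,0,0],[0,0,0,0,0,0],[0,0,0,0,0,0]]]'

```text
time_s: 7.32
tcp_pos: [0.6422, 0.2047, 0.1318]
ee_rot: [[0.003, 0.614, -0.789], [0.002, -0.789, -0.614], [-1.0, 0.0, -0.004]]
wrist_force: [0.0, 0.5, -4.0]
gripper_width: 0.204
```

Run:
```python
from h import *
ex=np.array([.7907,.6122,0]);P0=np.array([.6866,.2389,0])
rows(P0-.0407*ex+[0,0,.1316],-52.25)
```

```text
t 7.33 tcp [0.6422 0.2047 0.1318] jaw -52.13 F [ 0.   0.5 -4. ] M [-0.06 -0.06 -0.02] w 0.204
shift [ 0.02  0.02 -1.54] turn [ 0.01 -0.02 -0.  ] rows>= 0.24573444445404427 0.019119894795646887
```

Request:
play_rows --plan '[[[0,0,-0.3,0,0,0],[0,0,-0.5,0,0,0],[0,0,-0.7,0,0,0],[0,0,-0.8,0,0,0]]]'

```text
time_s: 7.82
tcp_pos: [0.6487, 0.2098, 0.1316]
ee_rot: [[0.003, 0.614, -0.789], [0.002, -0.789, -0.614], [-1.0, 0.0, -0.004]]
wrist_force: [0.2, 0.2, -5.0]
gripper_width: 0.204
```

Request:
play_rows --plan '[[[0,0,-0.2,0,0,0],[0,0,-0.4,0,0,0],[0,0,-0.5,0,0,0],[0,0,-0.5,0,0,0]]]'

```text
time_s: 8.32
tcp_pos: [0.6526, 0.2128, 0.1316]
ee_rot: [[0.003, 0.614, -0.789], [0.002, -0.789, -0.614], [-1.0, -0.0, -0.003]]
wrist_force: [0.8, -0.5, -4.2]
gripper_width: 0.208
```

Request:
play_rows --plan '[[[0,0,-0.1,0,0,0],[0,0,-0.2,0,0,0],[0,0,-0.2,0,0,0]]]'

```text
time_s: 8.7
tcp_pos: [0.653, 0.2132, 0.1315]
ee_rot: [[-0.0, 0.614, -0.79], [0.0, -0.79, -0.614], [-1.0, -0.0, -0.0]]
wrist_force: [-4.5, -2.6, -2.7]
gripper_width: 0.207
```

Run:
```python
from h import *
ex=np.array([.7907,.6122,0]);P0=np.array([.6866,.2389,0])
rows(P0-.0407*ex+[0,0,.1316],-52.25)
```

```text
t 8.7 tcp [0.653  0.2132 0.1315] jaw -52.15 F [-4.5 -2.6 -2.7] M [-0.79  1.21 -0.15] w 0.207
shift [-0.01  0.02 -0.16] turn [ 0.01 -0.    0.  ] rows>= 0.026331191255089505 0.009357792502204245
```

Request:
play_rows --plan '[[[0.3,0,0,0,0,0],[0.6,0,0,0,0,0],[0.8,0,0,0,0,0],[1.0,0,0,0,0,0]]]'

```text
time_s: 9.2
tcp_pos: [0.6531, 0.2131, 0.1215]
ee_rot: [[0.0, 0.614, -0.79], [0.0, -0.79, -0.614], [-1.0, -0.0, -0.0]]
wrist_force: [-5.3, -4.2, -1.6]
gripper_width: 0.203
```

Request:
play_rows --plan '[[[0.1,0,0,0,0,0],[0.2,0,0,0,0,0],[0.3,0,0,0,0,0],[0.3,0,0,0,0,0]]]'

```text
time_s: 9.7
tcp_pos: [0.6531, 0.2131, 0.1183]
ee_rot: [[-0.0, 0.613, -0.79], [0.0, -0.79, -0.613], [-1.0, -0.0, -0.0]]
wrist_force: [-4.6, -4.0, -2.9]
gripper_width: 0.204
```

Run:
```python
from h import *
ex=np.array([.7907,.6122,0]);P0=np.array([.6866,.2389,0])
rows(P0-.0407*ex+[0,0,.1166],-52.25)
```

```text
t 9.7 tcp [0.6531 0.2131 0.1183] jaw -52.16 F [-4.6 -4.  -2.9] M [-1.01  1.22 -0.15] w 0.204
shift [ 0.17  0.01 -0.16] turn [ 0.01 -0.    0.  ] rows>= 0.037765093886579656 0.008637060077749274
```

Request:
play_rows --plan '[[[0.1,0,0,0,0,0],[0.2,0,0,0,0,0],[0.2,0,0,0,0,0]]]'

```text
time_s: 10.07
tcp_pos: [0.6532, 0.2131, 0.1165]
ee_rot: [[0.0, 0.613, -0.79], [0.0, -0.79, -0.613], [-1.0, -0.0, -0.0]]
wrist_force: [-3.7, -4.0, -1.1]
gripper_width: 0.207
```

Request:
play_rows --plan '[[[0.1,0,0,0,0,0],[0.2,0,0,0,0,0],[0.2,0,0,0,0,0]]]'

```text
time_s: 10.45
tcp_pos: [0.6531, 0.213, 0.1164]
ee_rot: [[0.001, 0.614, -0.789], [0.0, -0.789, -0.614], [-1.0, 0.0, -0.001]]
wrist_force: [-7.9, -3.7, 5.2]
gripper_width: 0.205
```

Request:
play_rows --plan '[[[0.1,0,0,0,0,0],[0.2,0,0,0,0,0],[0.2,0,0,0,0,0]]]'

```text
time_s: 10.82
tcp_pos: [0.6531, 0.213, 0.1162]
ee_rot: [[0.002, 0.614, -0.789], [0.0, -0.789, -0.614], [-1.0, 0.001, -0.001]]
wrist_force: [-11.0, -3.6, 9.3]
gripper_width: 0.204
```

Run:
```python
from h import *
ex=np.array([.7907,.6122,0]);P0=np.array([.6866,.2389,0])
rows(P0-.0407*ex+[0,0,.1166],-52.25)
```

```text
t 10.82 tcp [0.6531 0.213  0.1162] jaw -52.12 F [-11.   -3.6   9.3] M [-1.13  2.98 -0.21] w 0.204
shift [-0.04  0.   -0.17] turn [ 0.01 -0.01 -0.  ] rows>= 0.027488497498510914 0.012268206965988295
```

Request:
play_rows --plan '[[[-0.25,0,0.1,0,0,0],[-0.25,0,0.1,0,0,0]]]'

```text
time_s: 11.08
tcp_pos: [0.6531, 0.213, 0.1163]
ee_rot: [[0.002, 0.614, -0.789], [0.002, -0.789, -0.614], [-1.0, 0.0, -0.003]]
wrist_force: [-6.1, -2.8, 1.6]
gripper_width: 0.205
```

Request:
play_rows --plan '[[[0,0,0,0,0,0],[0,0,0,0,0,0],[0,0,0,0,0,0],[0,0,0,0,0,0],[0,0,0,0,0,0]]]' --hand 0.6

```text
time_s: 11.7
tcp_pos: [0.6536, 0.2135, 0.1152]
ee_rot: [[0.003, 0.614, -0.789], [0.002, -0.789, -0.614], [-1.0, 0.0, -0.004]]
wrist_force: [-0.4, 0.0, -0.2]
gripper_width: 0.588
```

Run:
```python
from h import *
rows((.6531,.213,.26),-52.25)
```

```text
t 11.7 tcp [0.6536 0.2135 0.1152] jaw -52.12 F [-0.4  0.  -0.2] M [-0.07 -0.06 -0.02] w 0.588
shift [-1.448e+01  2.000e-02  1.000e-02] turn [ 0.01 -0.02 -0.  ] rows>= 2.3169661145264984 0.020665016426773947
```

Request:
play_rows --plan '[[[-1,0,0,0,0,0],[-4,0,0,0,0,0],[-8,0,0,0,0,0],[-12,0,0,0,0,0],[-15.5,0,0,0,0,0]]]' --hand 0.75

```text
time_s: 12.32
tcp_pos: [0.6532, 0.2131, 0.273]
ee_rot: [[0.005, 0.614, -0.789], [0.003, -0.789, -0.614], [-1.0, 0.001, -0.006]]
wrist_force: [1.1, 0.3, -0.6]
gripper_width: 0.751
```

Run:
```python
from h import *
rows((.45,.17,.27),-70)
```

```text
t 12.32 tcp [0.6532 0.2131 0.273 ] jaw -52.12 F [ 1.1  0.3 -0.6] M [-0.06 -0.08  0.01] w 0.751
shift [ 0.19 -9.08 18.68] turn [ 1.79 -0.03  0.  ] rows>= 3.323589827955555 1.671126316017509
```

Request:
play_rows --plan '[[[0,-3,4,0.2,0,0],[0,-5,8,0.6,0,0],[0,-7,12,1.0,0,0],[0,-9,16,1.4,0,0],[0,-9,18.7,1.8,0,0]]]'

```text
time_s: 12.95
tcp_pos: [0.4484, 0.169, 0.2708]
ee_rot: [[0.004, 0.339, -0.941], [0.003, -0.941, -0.339], [-1.0, -0.002, -0.005]]
wrist_force: [0.1, 0.1, 0.8]
gripper_width: 0.749
```

Run:
```python
from h import *
rows((.468,-.2261,.16),-90)
p,d=r.capture("top");np.save("pics/t6.npy",d);cv2.imwrite("pics/t6.png",p)
Rc=Rz(37.8);P=np.array([.6531,.213,.083])+Rc@np.array([.0057,0,0]);print(P)
overlay("top",p,up_lines(np.array([.6866,.2389,0]),37.75)+car_lines(P,Rc),(155,265,115,230),5,"pics/o6.png")
C=cloud("top",d);M=P+Rc@np.array([-.054,0,.066]);print('mouth pred',M)
X=C[150:230,180:260].reshape(-1,3);m=X[(abs(X[:,2]-.149)<.006)&(np.linalg.norm(X[:,:2]-M[:2],axis=1)<.03)]
A=np.c_[2*m[:,:2],np.ones(len(m))];s=np.linalg.lstsq(A,(m[:,:2]**2).sum(1),rcond=None)[0];print(len(m),s[:2],np.sqrt(s[2]+s[0]**2+s[1]**2),m[:,2].mean(),(m.max(0)+m.min(0))/2,np.ptp(m,axis=0))
```

```text
t 12.95 tcp [0.4484 0.169  0.2708] jaw -70.16 F [0.1 0.1 0.8] M [-0.09 -0.05 -0.02] w 0.749
shift [10.95 37.85 11.62] turn [ 1.98 -0.03  0.02] rows>= 6.5729926994860355 1.854003991800173
[0.65760388 0.21649357 0.083     ]
mouth pred [0.61493551 0.18339659 0.149     ]
283 [0.61339994 0.18481886] 0.021069844395088088 0.14683355296344744 [0.61516441 0.18430101 0.14720541] [0.05031498 0.04646031 0.00830008]
```

View pics/o6.png

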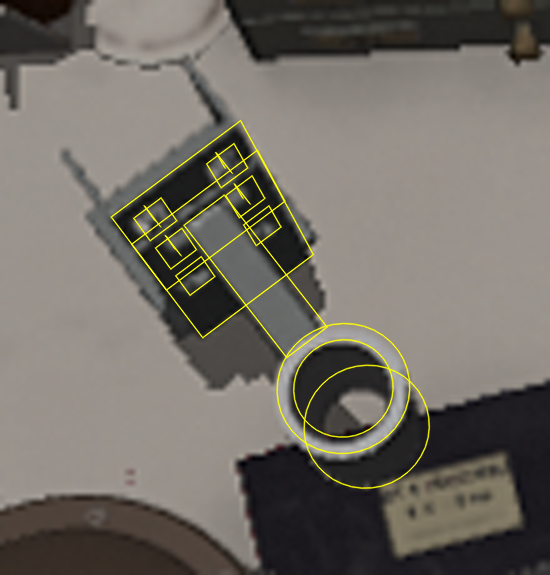

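View pics/t6.png

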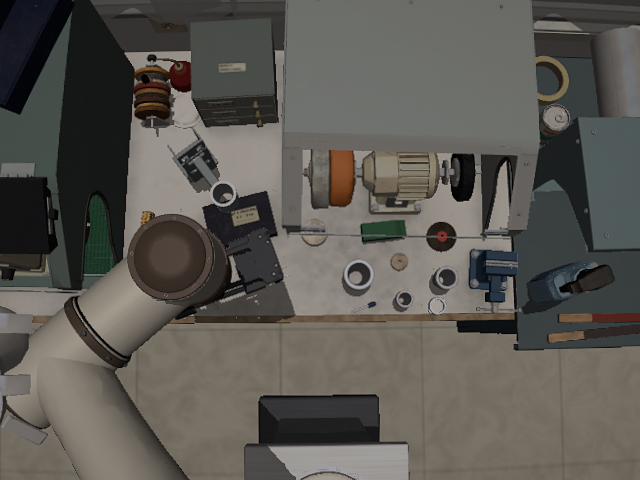

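Request:
play_rows --plan '[[[0,5.5,0,0.2,0,0],[0,11,1.5,0.6,0,0],[0,17,3,1.0,0,0],[0,23,5,1.4,0,0],[0,28,8,1.98,0,0]]]'

```text
time_s: 13.62
tcp_pos: [0.4705, -0.1234, 0.2698]
ee_rot: [[0.005, -0.002, -1.0], [0.002, -1.0, 0.002], [-1.0, -0.002, -0.005]]
wrist_force: [1.0, -0.5, -0.1]
gripper_width: 0.748
```

Run:
```python
from h import *
rows((.468,-.2261,.14),-90)
```

```text
t 13.62 tcp [ 0.4705 -0.1234  0.2698] jaw -90.1 F [ 1.  -0.5 -0.1] M [-0.03 -0.1  -0.01] w 0.748
shift [12.96 10.3   0.29] turn [-0.01 -0.03  0.01] rows>= 2.6488970692055136 0.02444475907194715
```

Request:
play_rows --plan '[[[1,4,0.1,0,0,0],[3,8,0.2,0,-0.03,0],[6,10.3,0.3,0,-0.03,0],[10,10.3,0.3,0,-0.03,0],[13,10.3,0.3,0,-0.03,0]]]'

```text
time_s: 14.25
tcp_pos: [0.4674, -0.2245, 0.1379]
ee_rot: [[-0.002, 0.0, -1.0], [0.002, -1.0, -0.0], [-1.0, -0.002, 0.002]]
wrist_force: [1.2, 0.2, -0.3]
gripper_width: 0.746
```

Request:
play_rows --plan '[[[0,0,0,0,0,0],[0,0,0,0,0,0],[0,0,0,0,0,0]]]'

```text
time_s: 14.62
tcp_pos: [0.4688, -0.2241, 0.1406]
ee_rot: [[0.001, 0.002, -1.0], [0.001, -1.0, -0.002], [-1.0, -0.001, -0.001]]
wrist_force: [0.0, 0.1, 0.1]
gripper_width: 0.745
```

Run:
```python
from h import *
rows((.468,-.2255,.043),-90)
p,d=r.capture("top");s,ds=r.capture("side")
cv2.imwrite("pics/t7.png",cv2.resize(p[230:330,380:530],None,fx=5,fy=5,interpolation=cv2.INTER_CUBIC));cv2.imwrite("pics/s7.png",cv2.resize(s[200:440,230:400],None,fx=2.4,fy=2.4,interpolation=cv2.INTER_CUBIC))
```

```text
t 14.62 tcp [ 0.4688 -0.2241  0.1406] jaw -89.9 F [0.  0.1 0.1] M [ 0.02  0.02 -0.01] w 0.745
shift [9.76 0.16 0.09] turn [ 0.01 -0.01  0.01] rows>= 1.5615440132393337 0.009674012378607984
```

View pics/t7.png

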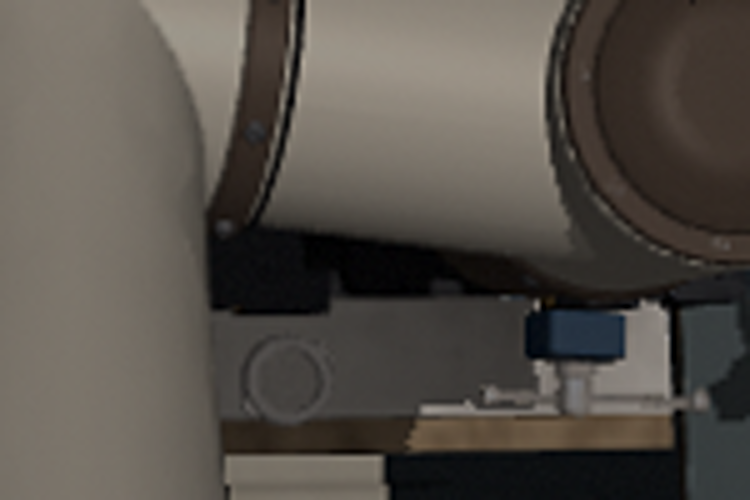

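View pics/s7.png

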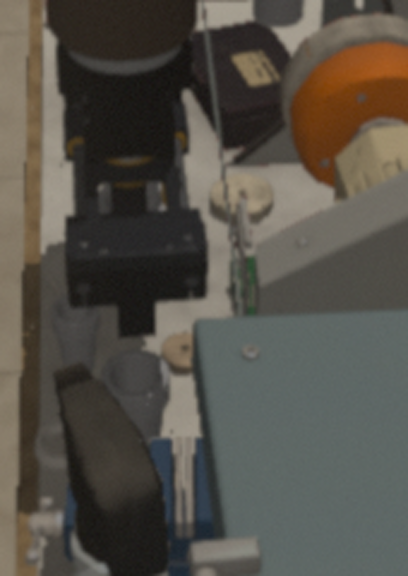

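Run:
```python
from h import *
for n in("top","side"):
    X=cloud(n,np.load(f"pics/{n}0.npy")).reshape(-1,3)
    m=X[(X[:,0]>.41)&(X[:,0]<.53)&(X[:,1]>-.345)&(X[:,1]<-.11)&(X[:,2]>.078)&(X[:,2]<.4)];print(n,len(m),m.min(0) if len(m) else'',m.max(0) if len(m) else '')
```

```text
top 921 [ 0.46964353 -0.34493944  0.07801746] [ 0.52999474 -0.12718382  0.23698794]
side 731 [ 0.47280822 -0.34496805  0.0782486 ] [ 0.52995901 -0.17187186  0.23670737]
```

Run:
```python
from h import *
for n in("top","side"):
    X=cloud(n,np.load(f"pics/{n}0.npy")).reshape(-1,3)
    m=X[(X[:,0]>.41)&(X[:,0]<.53)&(X[:,1]>-.345)&(X[:,1]<-.11)&(X[:,2]>.085)&(X[:,2]<.4)]
    for x0 in np.arange(.46,.53,.01):
        q=m[(m[:,0]>=x0)&(m[:,0]<x0+.01)];
        if len(q):print(n,x0.round(2),len(q),'y',q[:,1].min().round(3),q[:,1].max().round(3),'z',q[:,2].min().round(3),q[:,2].max().round(3))
```

```text
top 0.47 110 y -0.345 -0.296 z 0.085 0.094
top 0.48 120 y -0.345 -0.296 z 0.085 0.094
top 0.49 97 y -0.345 -0.297 z 0.085 0.093
top 0.5 121 y -0.345 -0.297 z 0.085 0.094
top 0.51 67 y -0.345 -0.299 z 0.085 0.093
top 0.52 308 y -0.317 -0.127 z 0.164 0.237
side 0.47 74 y -0.339 -0.295 z 0.087 0.093
side 0.48 169 y -0.345 -0.296 z 0.087 0.093
side 0.49 141 y -0.345 -0.297 z 0.087 0.093
side 0.5 79 y -0.345 -0.299 z 0.088 0.093
side 0.52 239 y -0.319 -0.172 z 0.168 0.237
```

Run:
```python
from h import *
p,d=r.capture("side");X=cloud("side",d).reshape(-1,3);t=r.sense()['tcp_pos'];print(t)
m=X[(abs(X[:,0]-t[0])<.12)&(abs(X[:,1]-t[1])<.13)&(X[:,2]>.12)]
for z0 in np.arange(0,.4,.02)+t[2]:
    q=m[(m[:,2]>=z0)&(m[:,2]<z0+.02)&~((m[:,0]>.515)&(m[:,2]<.24)&(m[:,2]>.16)&(m[:,1]>-.2))]
    if len(q):print((z0-t[2]).round(3),len(q),'dx',(q[:,0].min()-t[0]).round(3),(np.percentile(q[:,0],99)-t[0]).round(3),(q[:,0].max()-t[0]).round(3),'dy',(q[:,1].min()-t[1]).round(3),(q[:,1].max()-t[1]).round(3))
```

```text
[ 0.46810676 -0.22391953  0.13979123]
0.0 145 dx -0.01 0.011 0.011 dy -0.043 -0.037
0.02 184 dx -0.011 0.063 0.063 dy -0.058 0.04
0.04 144 dx -0.01 0.065 0.066 dy -0.087 0.041
0.06 638 dx -0.037 0.119 0.12 dy -0.104 0.043
0.08 1974 dx -0.037 0.118 0.12 dy -0.104 0.084
0.1 2756 dx -0.036 0.116 0.12 dy -0.105 0.044
0.12 641 dx -0.024 0.12 0.12 dy -0.105 0.034
0.14 367 dx -0.024 0.023 0.025 dy -0.018 0.007
0.16 382 dx -0.037 0.037 0.038 dy -0.038 0.004
0.18 647 dx -0.036 0.037 0.039 dy -0.039 0.01
0.2 830 dx -0.039 0.039 0.039 dy -0.041 -0.0
0.22 888 dx -0.039 0.039 0.039 dy -0.041 -0.002
0.24 810 dx -0.041 0.04 0.042 dy -0.042 -0.002
0.26 1148 dx -0.044 0.044 0.045 dy -0.045 0.012
0.28 1104 dx -0.041 0.055 0.06 dy -0.044 0.107
0.3 1232 dx -0.041 0.058 0.059 dy -0.043 0.109
0.32 1486 dx -0.043 0.055 0.058 dy -0.044 0.13
0.34 2403 dx -0.064 0.041 0.046 dy -0.044 0.13
0.36 1452 dx -0.07 0.037 0.04 dy -0.042 0.13
0.38 5 dx -0.08 -0.063 -0.063 dy 0.128 0.13
```

Request:
play_rows --plan '[[[3,0.1,0.1,0,0,0],[6,0.1,0.1,0,0,0],[8.5,0.1,0.1,0,0,0],[9.7,0.1,0.1,0,0,0],[9.7,0.1,0.1,0,0,0]]]'

```text
time_s: 15.4
tcp_pos: [0.4662, -0.2247, 0.0415]
ee_rot: [[-0.003, 0.001, -1.0], [0.002, -1.0, -0.001], [-1.0, -0.002, 0.003]]
wrist_force: [-0.3, -0.3, 0.5]
gripper_width: 0.747
```

Request:
play_rows --plan '[[[0,0,0,0,0,0],[0,0,0,0,0,0],[0,0,0,0,0,0],[0,0,0,0,0,0],[0,0,0,0,0,0]]]' --hand 0

```text
time_s: 16.02
tcp_pos: [0.467, -0.2249, 0.0424]
ee_rot: [[-0.001, 0.002, -1.0], [0.002, -1.0, -0.002], [-1.0, -0.002, 0.001]]
wrist_force: [0.2, -1.4, 5.2]
gripper_width: 0.496
```

Request:
play_rows --plan '[[[0,0,0,0,0,0],[0,0,0,0,0,0],[0,0,0,0,0,0]]]'

```text
time_s: 16.4
tcp_pos: [0.467, -0.225, 0.0424]
ee_rot: [[-0.001, 0.002, -1.0], [0.001, -1.0, -0.002], [-1.0, -0.002, 0.001]]
wrist_force: [-0.3, -0.9, 5.1]
gripper_width: 0.499
```

Run:
```python
from h import *
rows((.468,-.226,.15),-90)
```

```text
t 16.4 tcp [ 0.467  -0.225   0.0424] jaw -89.9 F [-0.3 -0.9  5.1] M [-0.18  0.07 -0.03] w 0.499
shift [-10.76   0.09  -0.09] turn [0.01 0.01 0.01] rows>= 1.7216291793907896 0.009632029863460966
```

Request:
play_rows --plan '[[[-1,0,0,0,0,0],[-5,0,0,0,0,0],[-10,0,0,0,0,0],[-16,0,0,0,0,0],[-22,0,0,0,0,0]]]'

```text
time_s: 17.02
tcp_pos: [0.4657, -0.2246, 0.263]
ee_rot: [[-0.004, 0.001, -1.0], [0.003, -1.0, -0.001], [-1.0, -0.003, 0.004]]
wrist_force: [1.1, -0.2, -1.4]
gripper_width: 0.497
```

Run:
```python
from h import *
rows((.49,.17,.27),-25);print(r.sense()['joints'].round(1))
s,ds=r.capture("side");cv2.imwrite("pics/s8.png",s)
X=cloud("side",ds)[:].reshape(-1,3);t=r.sense()['tcp_pos'];m=X[(abs(X[:,0]-t[0])<.03)&(abs(X[:,1]-t[1])<.04)&(X[:,2]>.19)&(X[:,2]<.24)];print(t,len(m),m.min(0)-t,m.max(0)-t)
cv2.imwrite("pics/s8c.png",cv2.resize(s[100:420,150:450],None,fx=2,fy=1.87))
```

```text
t 17.02 tcp [ 0.4657 -0.2246  0.263 ] jaw -89.94 F [ 1.1 -0.2 -1.4] M [-0.05 -0.28  0.02] w 0.497
shift [ -0.58 -39.46  -2.47] turn [-6.49  0.01  0.03] rows>= 6.326985657223529 6.068969718090925
[ -7.8  10.  -10.4  -0.2 -69.9  98. ]
[ 0.4698732  -0.22678707  0.2727277 ] 192 [-0.01846982 -0.01566686 -0.05097961] [ 0.01045629 -0.00107853 -0.0327987 ]
```

View pics/s8c.png

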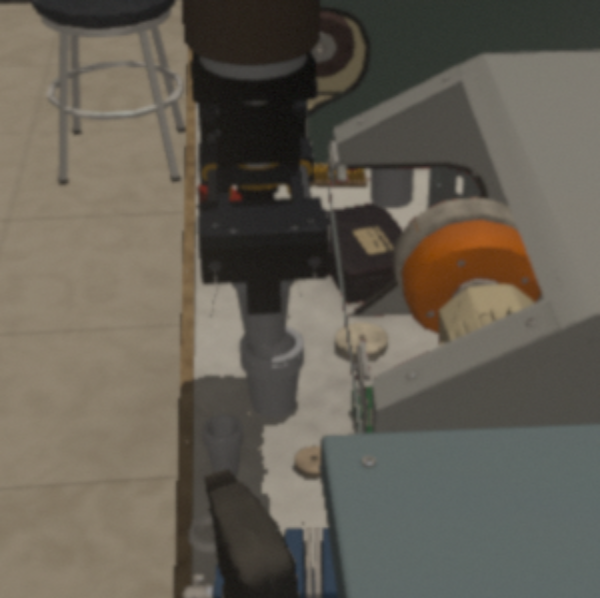

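Request:
play_rows --plan '[[[0,-6,0,0,0,0],[0,-12,0,0,0,0],[0,-18,0,0,0,0],[0,-24,0,0,0,0],[0,-30,0,-1,0,0]]]'

```text
time_s: 17.7
tcp_pos: [0.4652, 0.0766, 0.2618]
ee_rot: [[-0.004, 0.179, -0.984], [0.002, -0.984, -0.179], [-1.0, -0.003, 0.003]]
wrist_force: [0.6, -0.9, -1.4]
gripper_width: 0.5
```

Run:
```python
from h import *
rows((.50,.22,.27),-25);print(r.sense()['joints'].round(1))
```

```text
t 17.7 tcp [0.4652 0.0766 0.2618] jaw -79.66 F [ 0.6 -0.9 -1.4] M [-0.11 -0.17  0.  ] w 0.5
shift [ -0.8  -13.48  -5.99] turn [-5.47  0.01  0.02] rows>= 2.3644455198881196 5.108487450773741
[ 29.    5.3 -16.1  -0.2 -68.7  71.4]
```

Request:
play_rows --plan '[[[0,-5,-1,-1.0,0,0],[0,-9,-2,-2.0,0,0],[0,-12,-4,-3.0,0,0],[0,-13.5,-6,-4.0,0,0],[0,-13.5,-6,-5.0,0,0]]]'

```text
time_s: 18.32
tcp_pos: [0.5018, 0.2195, 0.2608]
ee_rot: [[-0.005, 0.87, -0.493], [0.001, -0.493, -0.87], [-1.0, -0.005, 0.002]]
wrist_force: [0.2, -0.8, -1.7]
gripper_width: 0.495
```

Run:
```python
from h import *
rows((.614,.184,.23),-25);print(r.sense()['joints'].round(1))
```

```text
t 18.32 tcp [0.5018 0.2195 0.2608] jaw -29.54 F [ 0.2 -0.8 -1.7] M [-0.16 -0.02  0.02] w 0.495
shift [ 3.02 11.53 -2.45] turn [-0.45  0.01  0.03] rows>= 1.9468958020337 0.42422316269744753
[ 40.4  13.2  -6.6  -0.3 -70.4 110.1]
```

Request:
play_rows --plan '[[[0.5,4,-0.8,-0.2,0,0],[1.5,8,-1.6,-0.45,0,0],[2.5,11.5,-2.4,-0.45,0,0],[2.5,11.5,-2.4,-0.45,0,0],[2.5,11.5,-2.4,-0.45,0,0]]]'

```text
time_s: 18.95
tcp_pos: [0.6127, 0.1816, 0.2363]
ee_rot: [[-0.005, 0.903, -0.43], [0.002, -0.43, -0.903], [-1.0, -0.005, 0.001]]
wrist_force: [0.0, 0.6, -2.0]
gripper_width: 0.5
```

Request:
play_rows --plan '[[[0,0,0,0,0,0],[0,0,0,0,0,0],[0,0,0,0,0,0],[0,0,0,0,0,0]]]'

```text
time_s: 19.45
tcp_pos: [0.6133, 0.1819, 0.2375]
ee_rot: [[-0.002, 0.903, -0.429], [0.002, -0.429, -0.903], [-1.0, -0.003, -0.001]]
wrist_force: [0.3, 0.7, -2.8]
gripper_width: 0.497
```

```bash
cat >> h.py <<'E'
def slv_lines(P):
    a=np.linspace(0,2*np.pi,40);return [[P+np.array([rr*np.cos(t),rr*np.sin(t),z]) for t in a] for rr,z in((.014,0),(.019,.05),(.022,.05),(.022,.072))]
E
python3 - <<'E'
from h import *
rows((.614,.184,.2),-25)
s,ds=r.capture("side");p,_=r.capture("top");t=r.sense()['tcp_pos'];np.save("pics/s9.npy",ds)
Rc=Rz(37.8);P=np.array([.6531,.213,.083])+Rc@np.array([.0057,0,0])
sl=slv_lines(t+[.0004,.0009,-.0424])
L=car_lines(P,Rc)+sl
cols=[(0,255,255)]*(len(L)-4)+[(0,255,0)]*4
overlay("side",s,L,(290,410,90,220),5.5,"pics/o9.png",cols);overlay("top",p,L,(150,280,110,240),4.5,"pics/o9t.png",cols)
E
```

```text
t 19.45 tcp [0.6133 0.1819 0.2375] jaw -25.4 F [ 0.3  0.7 -2.8] M [-0.11 -0.06 -0.01] w 0.497
shift [ 3.75 -0.02 -0.21] turn [-0.04 -0.01  0.02] rows>= 0.601312365543092 0.03779298386048074
```

View pics/o9.png

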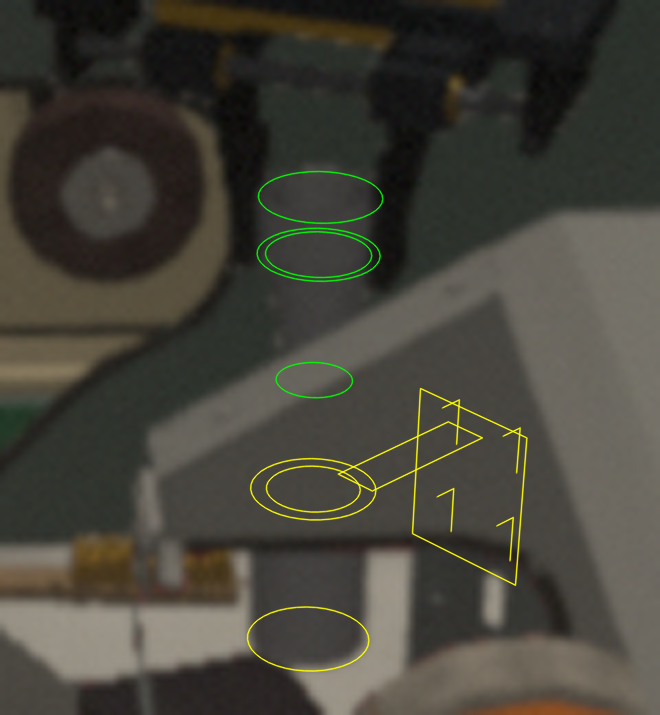

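View pics/o9t.png

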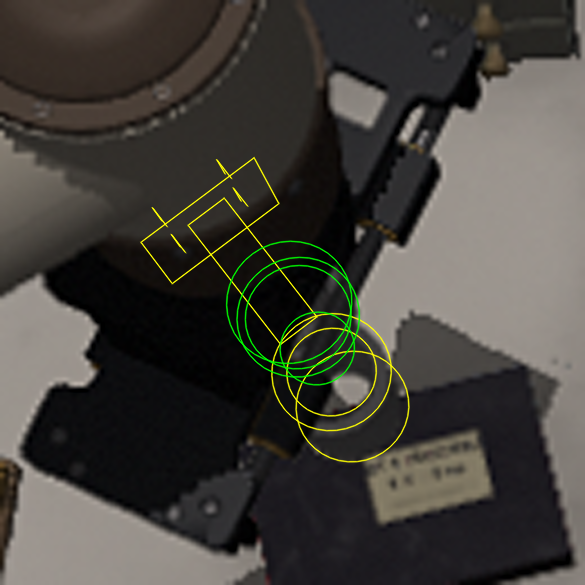

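Request:
play_rows --plan '[[[1,0,-0.13,0,0,0],[2,0,-0.13,0,0,0],[3,0,-0.13,0,0,0],[3.5,0,-0.13,0,0,0],[3.5,0,-0.13,0,0,0]]]'

```text
time_s: 20.18
tcp_pos: [0.6138, 0.1828, 0.2016]
ee_rot: [[-0.003, 0.903, -0.429], [0.001, -0.429, -0.903], [-1.0, -0.004, 0.0]]
wrist_force: [0.2, 0.2, -2.0]
gripper_width: 0.495
```

Request:
play_rows --plan '[[[0,0,0,0,0,0],[0,0,0,0,0,0],[0,0,0,0,0,0]]]'

```text
time_s: 20.55
tcp_pos: [0.6141, 0.183, 0.2026]
ee_rot: [[-0.002, 0.903, -0.429], [0.002, -0.429, -0.903], [-1.0, -0.003, -0.001]]
wrist_force: [0.2, 0.3, -2.0]
gripper_width: 0.495
```

Run:
```python
from h import *
rows((.6141,.183,.156),-25)
s,ds=r.capture("side");t=r.sense()['tcp_pos']
Rc=Rz(37.8);P=np.array([.6531,.213,.083])+Rc@np.array([.0057,0,0])
overlay("side",s,slv_lines(t+[.0004,.0009,-.0424]),(320,370,110,200),7,"pics/o10.png")
cv2.imwrite("pics/s10.png",cv2.resize(s[110:200,310:380],None,fx=7,fy=7,interpolation=cv2.INTER_CUBIC))
a,b=cv2.imread("pics/o10.png"),cv2.imread("pics/s10.png");cv2.imwrite("pics/c10.png",cv2.convertScaleAbs(np.hstack([a,b])[:590,:800],alpha=2.2))
```

```text
t 20.55 tcp [0.6141 0.183  0.2026] jaw -25.42 F [ 0.2  0.3 -2. ] M [-0.13 -0.09  0.05] w 0.495
shift [4.66 0.02 0.01] turn [-0.04 -0.01  0.02] rows>= 0.7450645589239996 0.039546312199642254
```

View pics/c10.png

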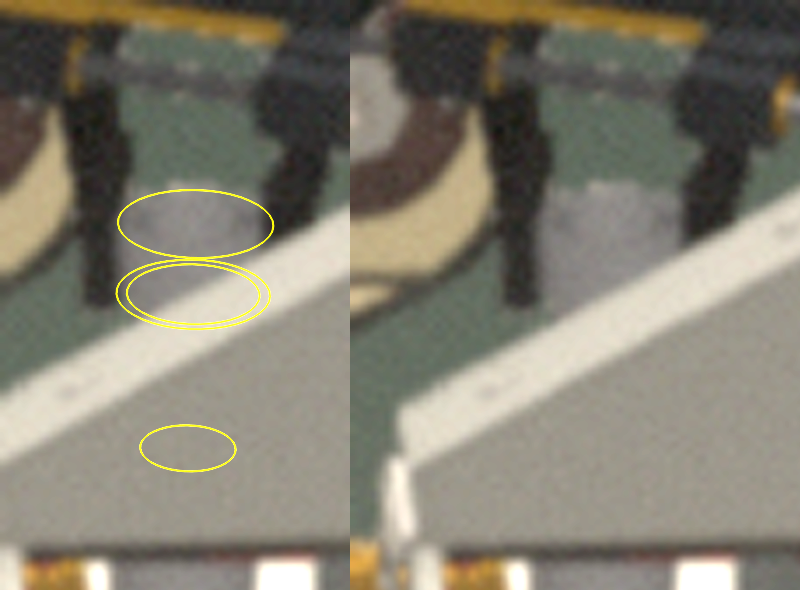

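Request:
play_rows --plan '[[[0.7,0,0,0,0,0],[1.4,0,0,0,0,0],[2.1,0,0,0,0,0],[2.8,0,0,0,0,0],[3.3,0,0,0,0,0]]]'

```text
time_s: 21.22
tcp_pos: [0.6133, 0.1831, 0.1685]
ee_rot: [[-0.004, 0.903, -0.429], [0.002, -0.429, -0.903], [-1.0, -0.004, 0.0]]
wrist_force: [-1.8, 0.7, -0.5]
gripper_width: 0.499
```

Request:
play_rows --plan '[[[0.2,0,0,0,0,0],[0.4,0,0,0,0,0],[0.6,0,0,0,0,0],[0.6,0,0,0,0,0]]]'

```text
time_s: 21.72
tcp_pos: [0.6135, 0.1831, 0.1632]
ee_rot: [[-0.003, 0.903, -0.429], [0.002, -0.429, -0.903], [-1.0, -0.004, -0.001]]
wrist_force: [-3.3, 1.8, -0.5]
gripper_width: 0.499
```

Request:
play_rows --plan '[[[0,-0.1,0,0,0,0],[0,-0.1,0,0,0,0],[0,-0.1,0,0,0,0]]]'

```text
time_s: 22.1
tcp_pos: [0.6131, 0.1834, 0.1632]
ee_rot: [[-0.002, 0.903, -0.429], [0.002, -0.429, -0.903], [-1.0, -0.003, -0.001]]
wrist_force: [-1.2, 1.0, -1.6]
gripper_width: 0.499
```

Request:
play_rows --plan '[[[0.1,-0.05,0,0,0,0],[0.2,-0.05,0,0,0,0],[0.3,-0.05,0,0,0,0],[0.3,-0.05,0,0,0,0]]]'

```text
time_s: 22.6
tcp_pos: [0.6126, 0.1837, 0.1601]
ee_rot: [[-0.002, 0.903, -0.429], [0.002, -0.429, -0.903], [-1.0, -0.003, -0.001]]
wrist_force: [-1.2, 0.9, -1.4]
gripper_width: 0.497
```

Request:
play_rows --plan '[[[0.1,-0.05,0,0,0,0],[0.2,-0.05,0,0,0,0],[0.2,-0.05,0,0,0,0]]]'

```text
time_s: 22.98
tcp_pos: [0.6123, 0.1839, 0.1583]
ee_rot: [[-0.002, 0.903, -0.429], [0.002, -0.429, -0.903], [-1.0, -0.003, -0.001]]
wrist_force: [-1.3, 0.8, -1.1]
gripper_width: 0.497
```

Request:
play_rows --plan '[[[0.1,-0.02,0,0,0,0],[0.15,-0.02,0,0,0,0],[0.15,-0.02,0,0,0,0]]]'

```text
time_s: 23.35
tcp_pos: [0.6121, 0.1839, 0.1573]
ee_rot: [[-0.002, 0.903, -0.429], [0.002, -0.429, -0.903], [-1.0, -0.002, -0.001]]
wrist_force: [-0.9, -1.0, 2.8]
gripper_width: 0.498
```

Request:
play_rows --plan '[[[0,0,0.05,0,0,0],[0.05,0,0.05,0,0,0],[0.05,0,0.05,0,0,0]]]'

```text
time_s: 23.72
tcp_pos: [0.6119, 0.1837, 0.1566]
ee_rot: [[-0.002, 0.903, -0.429], [0.002, -0.429, -0.903], [-1.0, -0.003, -0.001]]
wrist_force: [-1.2, -0.5, 3.5]
gripper_width: 0.495
```

Run:
```python
from h import *
rows((.6121,.184,.156),-25)
s,ds=r.capture("side");p,d=r.capture("top")
cv2.imwrite("pics/s11.png",cv2.convertScaleAbs(cv2.resize(s[90:220,290:410],None,fx=5,fy=4.6,interpolation=cv2.INTER_CUBIC),alpha=2))
```

```text
t 23.73 tcp [0.6119 0.1837 0.1566] jaw -25.42 F [-1.2 -0.5  3.5] M [-0.11  0.26 -0.  ] w 0.495
shift [ 0.06  0.   -0.04] turn [-0.04 -0.01  0.01] rows>= 0.01151105004011353 0.03897949678179978
```

View pics/s11.png

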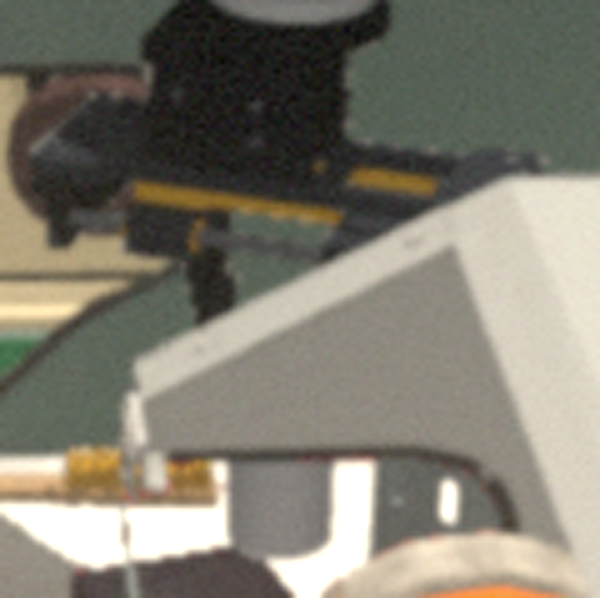

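Request:
play_rows --plan '[[[0,-0.05,0,0,0,0],[0.05,-0.05,0,0,0,0],[0.05,-0.05,0,0,0,0]]]'

```text
time_s: 24.2
tcp_pos: [0.6117, 0.1837, 0.1562]
ee_rot: [[-0.001, 0.903, -0.429], [0.002, -0.429, -0.903], [-1.0, -0.002, -0.001]]
wrist_force: [0.7, -0.7, 4.9]
gripper_width: 0.496
```

Request:
play_rows --plan '[[[0,0.02,0,0,0,0],[0,0.02,0,0,0,0],[0,0.02,0,0,0,0],[0,0.02,0,0,0,0],[0,0.02,0,0,0,0]]]' --hand 0.72

```text
time_s: 24.82
tcp_pos: [0.6113, 0.1837, 0.1556]
ee_rot: [[-0.003, 0.903, -0.429], [0.002, -0.429, -0.903], [-1.0, -0.003, -0.001]]
wrist_force: [0.5, -0.2, 0.2]
gripper_width: 0.717
```

Run:
```python
from h import *
rows((.6121,.184,.26),-25)
```

```text
t 24.82 tcp [0.6113 0.1837 0.1556] jaw -25.42 F [ 0.5 -0.2  0.2] M [-0.08 -0.13  0.07] w 0.717
shift [-10.44   0.03  -0.07] turn [-0.04 -0.    0.02] rows>= 1.670318378777655 0.03953476688026645
```

Free. Rise straight up, then retreat.

Request:
play_rows --plan '[[[-1,0,0,0,0,0],[-3,0,0,0,0,0],[-6,0,0,0,0,0],[-9,0,0,0,0,0],[-13,0,0,0,0,0]]]'

```text
time_s: 25.45
tcp_pos: [0.6113, 0.1832, 0.2869]
ee_rot: [[-0.003, 0.903, -0.429], [0.002, -0.429, -0.903], [-1.0, -0.004, -0.0]]
wrist_force: [0.9, 0.5, 0.3]
gripper_width: 0.724
```

Request:
play_rows --plan '[[[0,-5,2,0,0,0],[0,-10,4,0,0,0],[0,-14,6,0,0,0],[0,-18,8,0,0,0],[0,-20,9,0,0,0]]]'

```text
time_s: 26.08
tcp_pos: [0.3907, 0.1876, 0.2876]
ee_rot: [[-0.001, 0.904, -0.428], [0.004, -0.428, -0.904], [-1.0, -0.002, -0.003]]
wrist_force: [1.4, -0.3, 0.0]
gripper_width: 0.723
```

Run:
```python
from h import *
rows((.45,.2,.27),-25)
s,ds=r.capture("side");p,d=r.capture("top");np.save("pics/t12.npy",d)
Rc=Rz(37.8);P=np.array([.6531,.213,.083])+Rc@np.array([.0057,0,0])
M=P+Rc@np.array([-.054,0,.066]);print(M)
L=car_lines(P,Rc)+slv_lines(M+[0,0,.014-.05])
cols=[(0,255,255)]*(len(L)-4)+[(0,255,0)]*4
overlay("top",p,L,(155,265,115,230),5,"pics/o12.png",cols);cv2.imwrite("pics/t12.png",p)
C=cloud("top",d).reshape(-1,3);m=C[(np.linalg.norm(C[:,:2]-M[:2],axis=1)<.035)&(C[:,2]>.17)&(C[:,2]<.21)]
print(len(m),'ring z',np.median(m[:,2]),'c',(m.max(0)+m.min(0))/2,np.ptp(m,axis=0))
cv2.imwrite("pics/s12.png",cv2.convertScaleAbs(cv2.resize(s[90:240,260:420],None,fx=4,fy=4,interpolation=cv2.INTER_CUBIC),alpha=1.7))
```

```text
t 26.07 tcp [0.3907 0.1876 0.2876] jaw -25.36 F [ 1.4 -0.3  0. ] M [-0.07 -0.11  0.01] w 0.723
shift [ 1.76  4.83 -3.65] turn [-0.04 -0.02  0.01] rows>= 1.0095203073267165 0.03378844184176143
[0.61493551 0.18339659 0.149     ]
357 ring z 0.18282943936352783 c [0.61237767 0.18370141 0.17976474] [0.04496337 0.04343023 0.01928485]
```

View pics/o12.png

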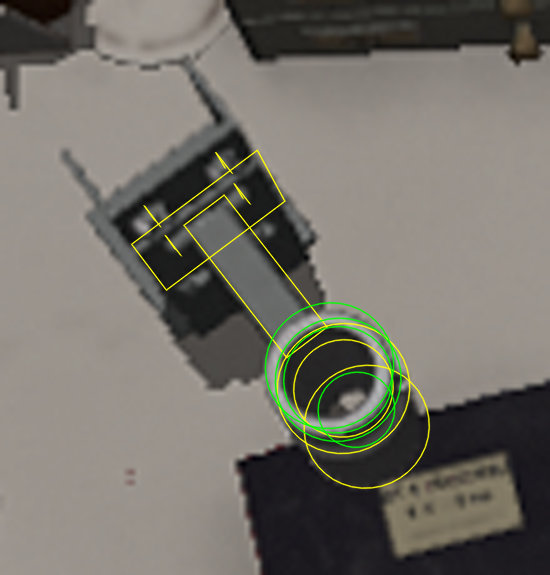

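View pics/s12.png

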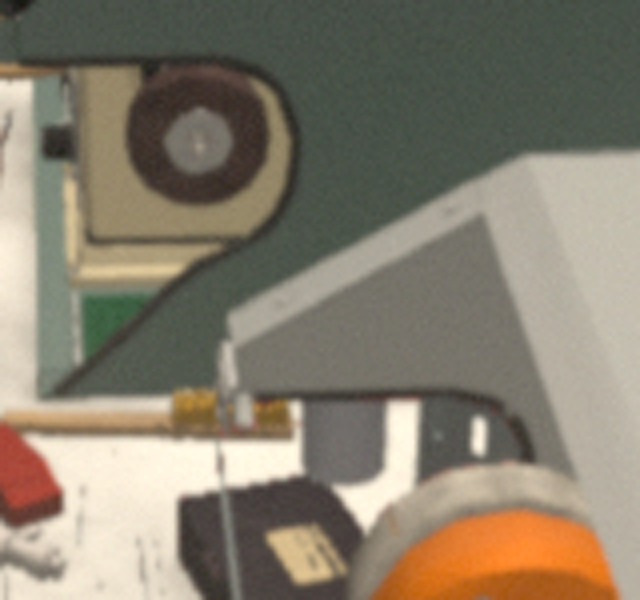

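View pics/t12.png

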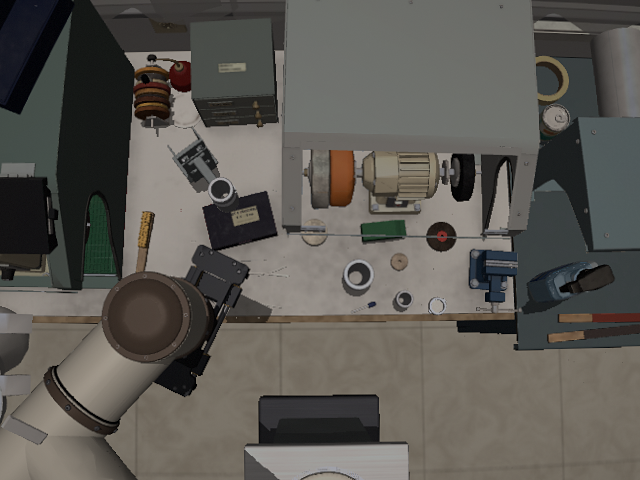

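Run:
```python
from h import *
a=cv2.imread("pics/t6.png");b=cv2.imread("pics/t12.png")
f=lambda i:cv2.convertScaleAbs(cv2.resize(i[125:215,165:245],None,fx=5,fy=5,interpolation=cv2.INTER_CUBIC),alpha=1.5)
cv2.imwrite("pics/cmp.png",np.hstack([f(a),f(b)]))
C6=cloud("top",np.load("pics/t6.npy"));C=cloud("top",np.load("pics/t12.npy"))
def pl(X,lo,hi,c,r0,r1):
    X=X.reshape(-1,3);rr=np.linalg.norm(X[:,:2]-c,axis=1);m=X[(X[:,2]>lo)&(X[:,2]<hi)&(rr>r0)&(rr<r1)]
    for _ in range(4):
        g=np.linalg.lstsq(np.c_[m[:,:2]-c,np.ones(len(m))],m[:,2],rcond=None)[0];e=m[:,2]-np.c_[m[:,:2]-c,np.ones(len(m))]@g;m=m[abs(e)<2.5*e.std()]
    A=np.c_[2*m[:,:2],np.ones(len(m))];s=np.linalg.lstsq(A,(m[:,:2]**2).sum(1),rcond=None)[0]
    print(len(m),'tilt',g[:2].round(3),'z',g[2].round(4),'std',e.std().round(4),'c',s[:2].round(4))
c=np.array([.613,.184])
pl(C,.176,.195,c,.0,.027)
pl(C6,.141,.156,c,.0,.026)
# arm top plane: before/after, in t6 and t12
Rc=Rz(37.8);o=np.array([.6576,.2165,.083])
for X in(C6,C):
    L=(X.reshape(-1,3)-o)@Rc;m=L[(abs(L[:,1])<.007)&(L[:,0]>-.02)&(L[:,0]<.027)&(abs(L[:,2]-.06)<.012)]
    g=np.polyfit(m[:,0],m[:,2],1);g2=np.polyfit(m[:,1],m[:,2],1);print('arm top',len(m),m[:,2].mean(),'slope x',g[0],'y',g2[0])
```

```text
300 tilt [ 0.023 -0.002] z 0.1834 std 0.0023 c [0.6119 0.1836]
282 tilt [0.002 0.016] z 0.1468 std 0.0021 c [0.6129 0.1844]
arm top 199 0.05927826686037152 slope x 0.013711601568361638 y 0.028746550109961227
arm top 198 0.05922316489358027 slope x 0.03100558677521928 y -0.0008398339255556834
```

View pics/cmp.png

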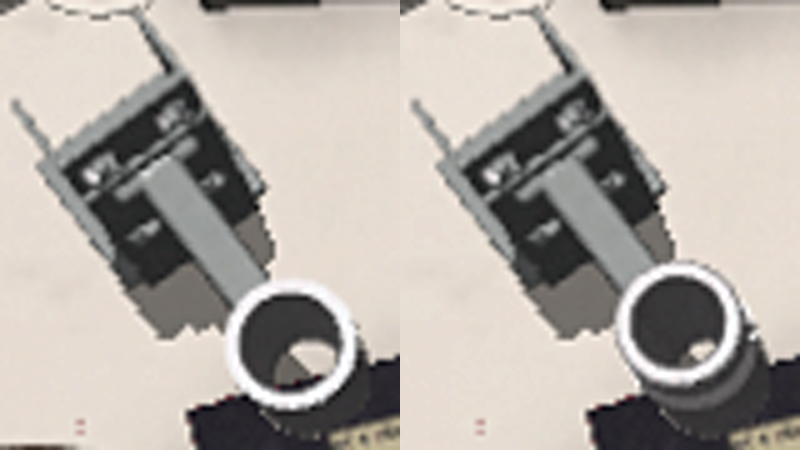

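Run:
```python
from h import *
C=cloud("top",np.load("pics/t12.npy"));
for nm,(u0,u1,v0,v1) in dict(large=(338,378,255,300),small=(392,416,286,312)).items():
    B=C[v0:v1,u0:u1].reshape(-1,3);B=B[B[:,2]>.03];m=B[abs(B[:,2]-np.percentile(B[:,2],90))<.005];print(nm,((m.max(0)+m.min(0))/2).round(4))
s=r.sense();print(s['wrist_force'].round(1));print(r.finish_job())
```

```text
large [ 0.4745 -0.0604  0.0804]
small [ 0.4301 -0.1465  0.0591]
[-0.2  0.6  0.7]
the job is handed in; nothing more can be done
None
```

The carrier is hooked onto the upright with its tabs home in the top two slot rows, and the middle sleeve sits loosely in its socket. I handed the job in at about 26 s of the 67 s limit; `finish_job()` gives no verdict.

**Carrier:** I pushed it down until it stopped moving, at about 14 N. It stopped at the height the drawings predict for fully home, within 0.5 mm. Pictures taken before and after placing the sleeve show it did not move.

**Sleeve:** I lowered it until the tapers met, with a contact force of about 7 N, well below the 45 N jam limit. Before the tapers met, side forces showed it was rubbing one side of the socket. I shifted it a few tenths of a millimetre at a time until they eased. The last check put its shoulder about 14.6 mm above the mouth, 1.3 mm off centre and tilted about 0.02 rad, all within limits.

**Other sleeves:** Both measured at their starting positions and are still standing. The robot is clear of everything.

**Disagreements:** The camera read the socket rim about 2 mm lower than the arm's own position did, and the socket centre about 2 mm to one side. That is within the 2 mm camera calibration. The side camera's view of the nested sleeve is blocked by the grinder hood, so the final sleeve check rests on the top camera alone.

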